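Load and start the module test rail

TASK

Load the test rail: undo the orange clamp knob, slide the blue stop back, and stand every white module in the rail's channel in one row, upright, side by side, with the green terminals facing the same side as the yellow stripe on the rail. Slide the stop up so that the row is held snug between it and the black end block without gaps, turn the knob fully tight again, and then push the red start plunger all the way down and let it come back up. Never push the plunger while the stop is unclamped, and leave the meter, the reel and the screw bin where they are.

Things in the scene. Friction and masses are not known exactly. Their poses are not given: they have to be found in the camera images.
- rail: Fixed aluminium test rail on the bench, base 100 mm (own x) x 295 mm (own y) x 10 mm thick. Origin: centre of its underside; z up. A channel runs along own y; its floor is 10 mm above the origin; it is 54 mm wide inside (x from -27 to +27 mm) between two steel lips 5 mm wide and only 6 mm high. A black end block (64 x 47 mm, top 45 mm above the bench) closes the -y end, the blue stop slides in from the +y end. The -x side (towards the robot) has a yellow stripe.
- end_face (a point): Point on the channel floor at the inner face of the fixed end block: rail frame (0, -100.5, 10) mm. Axes as the rail's; the row of modules grows from it along +y.
- stop_face (a point): Point on the channel floor at the face of the sliding stop that looks towards the end block (moves with the stop; axes as the rail's). The blue stop block is 52 mm (x) x 48 mm (y, from the face away from the end block), its top 34 mm above the channel floor.
- stop (a joint): Slide of the blue stop along the rail: clear distance in m between stop face and end block, 0 to 0.200; grows towards rail +y. Slides with about 2 N when the knob is loose, held by a friction clamp (about 60 N) when it is tight.
- knob (a joint): Clamp knob on top of the stop: 0 rad is fully tight (the bar grip points along the rail), 1.4 is fully loose (bar nearly across the rail). The value grows, and the clamp loosens, counter-clockwise seen from above; the clamp lets go from about 0.75 on and counts as tight below 0.25. It stays where it is left; turning takes up to about 0.15 N m. A hard stop at both ends.
- knob_grip (a point): Middle of the orange bar grip of the clamp knob, on its turning axis, 25 mm behind the stop face and 65 mm above the bench. The bar is 44 mm long, 12 mm wide and 26 mm high (52 to 78 mm above the bench); it lies along own y of this point, so its yaw is the rail's yaw plus the joint value. The stop may be dragged by the knob.
- plunger (a joint): Red sprung start plunger on the end block: 0 up, 0.012 m fully down; pushed straight down with about 2.5 N at first and 8 N at the end, springs back by itself. It counts as fully pushed from 0.0105.
- plunger_top (a point): Centre of the plunger's top (26 mm across), 72 mm above the bench when up, rail frame (0, -124) mm.
- mod1: White electronics module, a box 50 mm (own x) x 32 mm (own y) x 28 mm high, about 90 g, with a small red circuit board on its top and green terminals on its -x end. Origin: centre of its underside, z up. Can be gripped over its 50 mm length. May be absent (None).
- mod2: White electronics module, a box 50 mm (own x) x 32 mm (own y) x 28 mm high, about 90 g, with a small red circuit board on its top and green terminals on its -x end. Origin: centre of its underside, z up. Can be gripped over its 50 mm length. May be absent (None).
- mod3: White electronics module, a box 50 mm (own x) x 32 mm (own y) x 28 mm high, about 90 g, with a small red circuit board on its top and green terminals on its -x end. Origin: centre of its underside, z up. Can be gripped over its 50 mm length. May be absent (None).
- mod4: White electronics module, a box 50 mm (own x) x 32 mm (own y) x 28 mm high, about 90 g, with a small red circuit board on its top and green terminals on its -x end. Origin: centre of its underside, z up. Can be gripped over its 50 mm length. May be absent (None).
- mod5: White electronics module, a box 50 mm (own x) x 32 mm (own y) x 28 mm high, about 90 g, with a small red circuit board on its top and green terminals on its -x end. Origin: centre of its underside, z up. Can be gripped over its 50 mm length. May be absent (None).
- mod1_front (a point): Middle of the green terminal end of mod1: module frame (-25, 0, 20) mm. None if the module is absent.
- mod2_front (a point): Middle of the green terminal end of mod2: module frame (-25, 0, 20) mm. None if the module is absent.
- mod3_front (a point): Middle of the green terminal end of mod3: module frame (-25, 0, 20) mm. None if the module is absent.
- mod4_front (a point): Middle of the green terminal end of mod4: module frame (-25, 0, 20) mm. None if the module is absent.
- mod5_front (a point): Middle of the green terminal end of mod5: module frame (-25, 0, 20) mm. None if the module is absent.
- meter: Bystander: yellow handheld meter lying flat, 150 x 75 x 34 mm; origin under its centre.
- reel: Bystander: blue reel, 62 mm across, 36 mm high; origin under its centre.
- screw_bin: Bystander: open blue screw bin, 90 x 120 x 40 mm; origin under its centre.
There are look-alikes about, which are no part of the job. What is shaped like the mod1 but purple is not meant. What is shaped like the mod5 but pink is not meant.

How it is judged:
On the way, in this order (a step that is already met when the one before it is completed fails the run):
1. the knob is undone and the stop slid back to make room (value of joint knob above 0.9 rad and value of joint stop above 0.09 m), for 0.1 s.
2. all modules stand in one snug row between end block and stop, terminals on the striped side, and the knob is tight (angle between each of mod1, mod2, mod3, mod4, mod5's own z axis and vertical below 0.1 rad and z of mod1 in the frame of rail between 0.006 and 0.014 m and x of mod1 in the frame of rail between -0.006 and 0.006 m and x of each of mod1_front, mod2_front, mod3_front, mod4_front, mod5_front in the frame of rail below -0.018 m and y of each of mod1, mod2, mod3, mod4, mod5 in the frame of stop_face below 0 m and y of each of mod1, mod2, mod3, mod4, mod5 in the frame of end_face above 0 m and (y of mod1 in the frame of stop_face above -0.019 m or y of mod1 in the frame of mod2 between -0.035 and -0.028 m or y of mod1 in the frame of mod3 between -0.035 and -0.028 m or y of mod1 in the frame of mod4 between -0.035 and -0.028 m or y of mod1 in the frame of mod5 between -0.035 and -0.028 m) and (y of mod1 in the frame of end_face below 0.019 m or y of mod1 in the frame of mod2 between 0.028 and 0.035 m or y of mod1 in the frame of mod3 between 0.028 and 0.035 m or y of mod1 in the frame of mod4 between 0.028 and 0.035 m or y of mod1 in the frame of mod5 between 0.028 and 0.035 m) and z of mod2 in the frame of rail between 0.006 and 0.014 m and x of mod2 in the frame of rail between -0.006 and 0.006 m and (y of mod2 in the frame of stop_face above -0.019 m or y of mod2 in the frame of mod1 between -0.035 and -0.028 m or y of mod2 in the frame of mod3 between -0.035 and -0.028 m or y of mod2 in the frame of mod4 between -0.035 and -0.028 m or y of mod2 in the frame of mod5 between -0.035 and -0.028 m) and (y of mod2 in the frame of end_face below 0.019 m or y of mod2 in the frame of mod1 between 0.028 and 0.035 m or y of mod2 in the frame of mod3 between 0.028 and 0.035 m or y of mod2 in the frame of mod4 between 0.028 and 0.035 m or y of mod2 in the frame of mod5 between 0.028 and 0.035 m) and z of mod3 in the frame of rail between 0.006 and 0.014 m and x of mod3 in the frame of rail between -0.006 and 0.006 m and (y of mod3 in the frame of stop_face above -0.019 m or y of mod3 in the frame of mod1 between -0.035 and -0.028 m or y of mod3 in the frame of mod2 between -0.035 and -0.028 m or y of mod3 in the frame of mod4 between -0.035 and -0.028 m or y of mod3 in the frame of mod5 between -0.035 and -0.028 m) and (y of mod3 in the frame of end_face below 0.019 m or y of mod3 in the frame of mod1 between 0.028 and 0.035 m or y of mod3 in the frame of mod2 between 0.028 and 0.035 m or y of mod3 in the frame of mod4 between 0.028 and 0.035 m or y of mod3 in the frame of mod5 between 0.028 and 0.035 m) and z of mod4 in the frame of rail between 0.006 and 0.014 m and x of mod4 in the frame of rail between -0.006 and 0.006 m and (y of mod4 in the frame of stop_face above -0.019 m or y of mod4 in the frame of mod1 between -0.035 and -0.028 m or y of mod4 in the frame of mod2 between -0.035 and -0.028 m or y of mod4 in the frame of mod3 between -0.035 and -0.028 m or y of mod4 in the frame of mod5 between -0.035 and -0.028 m) and (y of mod4 in the frame of end_face below 0.019 m or y of mod4 in the frame of mod1 between 0.028 and 0.035 m or y of mod4 in the frame of mod2 between 0.028 and 0.035 m or y of mod4 in the frame of mod3 between 0.028 and 0.035 m or y of mod4 in the frame of mod5 between 0.028 and 0.035 m) and z of mod5 in the frame of rail between 0.006 and 0.014 m and x of mod5 in the frame of rail between -0.006 and 0.006 m and (y of mod5 in the frame of stop_face above -0.019 m or y of mod5 in the frame of mod1 between -0.035 and -0.028 m or y of mod5 in the frame of mod2 between -0.035 and -0.028 m or y of mod5 in the frame of mod3 between -0.035 and -0.028 m or y of mod5 in the frame of mod4 between -0.035 and -0.028 m) and (y of mod5 in the frame of end_face below 0.019 m or y of mod5 in the frame of mod1 between 0.028 and 0.035 m or y of mod5 in the frame of mod2 between 0.028 and 0.035 m or y of mod5 in the frame of mod3 between 0.028 and 0.035 m or y of mod5 in the frame of mod4 between 0.028 and 0.035 m) and value of joint knob below 0.25 rad), for 0.3 s.
3. with the row clamped, the plunger is pushed fully down (value of joint plunger above 0.0105 m and value of joint knob below 0.25 rad), for 0.05 s.
At the end, for the whole second after the job is handed in: Every module stands upright (0.1 rad) on the channel floor within 6 mm of its middle, terminals on the striped side, in one row from end block to stop with no gap over 3 mm; knob tight (below 0.25 rad), plunger up (under 3 mm), all at rest (all of step 2 and value of joint plunger below 0.003 m and linear speed of each of mod1, mod2, mod3, mod4, mod5 below 0.02 m/s); the robot touches nothing.
It fails at once if the plunger is pushed while the stop is not clamped (value of joint plunger above 0.006 m and value of joint knob above 0.5 rad).
It fails at once if the meter is disturbed (moved over 4 cm) (distance of meter from where it was at the start of the episode above 0.04 m).
It fails at once if the reel is disturbed (moved over 4 cm) (distance of reel from where it was at the start of the episode above 0.04 m).
It fails at once if the screw_bin is disturbed (moved over 4 cm) (distance of screw_bin from where it was at the start of the episode above 0.04 m).
Of mod1, mod2, mod3, mod4, mod5 only 3 to 5 are there at a start; the rules pass over those that are not, and their reading is None.
At some moment in a run one of mod1, mod2, mod3, mod4, mod5 may be knocked a few centimetres aside while the robot is not near it.
Once in a run the grip may slacken for a moment while it holds something.
It also fails if it takes over 210 s, if anything falls off the work surface, if the arm or the gripper's body presses on something with over 40 N, if the wrist force passes 120 N, or if a joint passes its speed limit or range.

ROBOT

A 6-joint arm with a two-finger parallel gripper is mounted at the origin on the work surface. World frame = base frame: x ahead of the robot, y to its left, z up, the work surface at z = 0. Lengths are in m, angles in rad, forces in N, time in s.
With the tool pointing down it reaches from about 0.35 to 0.925 m from the base axis. Payload 6.4 kg.
Tool frame: the origin (TCP) lies on the centre line of the jaws, within the pads' length; the fingertips stand 25 mm ahead of it and the grasp point (between the pads) lies 6 mm ahead of it; z points along the fingers, y is the line along which they close (so a half turn about z gives the same grasp; the last joint's range is limited). The gripper opens to 94 mm and grips with 3 to 60 N. Pads are 16 mm wide; open, the fingers measure 119 mm over their backs; the gripper's body (75 mm by 177 mm) begins 78 mm behind the grasp point.
Start: joints at [0.971, 0.245, 1.558, -0, 1.339, -0.174], TCP at [0.268, 0.592, 0.23] pointing down, gripper open.
Joint ranges: [-3.13, 3.13], [-1.02, 2.26], [0.13, 2.54], [-0.95, 4.09], [0.21, 2.88], [-2.74, 2.74]. Speed limits (rad/s): [2.57, 2.57, 3.14, 3.14, 3.14, 3.14].

INTERFACE

Orientations are given as a unit quaternion [x, y, z, w].
In Python, from cell import get_state, camera, camera_info, sign_off gives the robot as it stands. The module is installed in compiled form; this text tells all that it offers.
- The arm moves only by the shell command python3 -m crank 'ROWS' [FORCE]. ROWS is JSON, a list of rows, each an object of numbers: "x", "y", "z": the shift along the tool's x, y, z in mm; "wx", "wy", "wz": the turn, a rotation vector about the tool's x, y, z in rad; "fingers": the closure, from 0 (fully open) to 1 (shut). In form: [{"x": .., "y": .., "z": .., "wx": .., "wy": .., "wz": .., "fingers": ..}, ...]. A call has 1 to 20 rows; each row is the pose to reach, as a shift and turn from the pose commanded when the call began, along the tool's axes at that moment; what a row does not reach only later rows make up. A row lasts 1/12 s, in which the tool goes at most 41.7 mm and 7.16 degrees, less where a joint would pass 70% of its speed; a pose out of reach is approached as far as the arm can. A call with a gripper value outside its range is refused whole. The fingers move at their own pace and stop on an object; FORCE is the grip in N (left out, the last holds). Time passes only in rows, so rows that repeat a pose let the fingers close. It gives the time, the measured TCP pose, the force, the opening and the grip force at its end, in the units of the state.
- get_state(): the state, without advancing time (a new reading comes with each control period).
- camera(name): name is "scene" or "side" or "wrist"; returns (picture, depth): 480x640x3 uint8, blue, green, red; 480x640 float32, m along the optical axis (not along the pixel's ray), 0 where there is no reading.
- camera_info(name): a dict with "intrinsics" (3x3 intrinsics, pixels), "view" (4x4, takes a point from world to camera coordinates); the wrist camera has in their place "tool_from_camera" (4x4, takes a point from camera to tool coordinates, whose origin is the TCP and whose axes are the flange's). Camera axes: x right, y down, z forward; pixel columns grow to the right and rows downward; lengths in m; the calibration is good to about 2 mm. A picture is of the moment at which its call begins: read the wrist's pose just before it. camera_info takes no time and is no camera call.
- sign_off(): hands the job in; it is judged then, once.
The state is a dict: "time_s": time; "joint_pos": joint angles; "qd": joint speeds; "effort": joint torques, N m; "ee_pos": TCP position; "tcp_rot": TCP orientation; "ft_force": force on the tool from outside, world axes, zero at the start; "moment": the same for the moment, N m; "opening": opening from 0.0 (shut) to 1.0 (fully open); "grip_force": force on a finger pad.
Only numpy, scipy, OpenCV 4.12 (cv2) and the standard library are available. Lean on these libraries where they do the work, as an engineer would, in place of code of your own. Each camera call takes 0.05 s, during which the arm holds its last target. There are 200 camera calls.

## Working session

There is one attempt and no reset: what is moved stays moved. The work goes in short steps, Python scripts to look and compute and a shell command to move; the robot and the scene stay as the last step left them, time stands still between calls to the robot, and variables do not carry over. Pictures are saved under pics/ and viewed, at most 14 in all, crops included, and the job is handed in when it is done.

```bash
mkdir -p pics; ls
python3 - <<'E'
from cell import *
import cv2,numpy as np
print(get_state())
for n in("scene","side","wrist"):
    i=camera_info(n); print(n,{k:np.round(v,4).tolist() for k,v in i.items() if hasattr(v,'__len__') and not isinstance(v,str)})
    im,d=camera(n); cv2.imwrite(f"pics/{n}0.png",im); np.save(f"{n}0d.npy",d)
E
```

```text
pics
{'time_s': 0.0, 'joint_pos': array([ 9.70885683e-01,  2.45818653e-01,  1.55902884e+00, -3.38310935e-06,
        1.33870374e+00, -1.74107249e-01]), 'qd': array([ 0.00050124, -0.00111467, -0.00279202, -0.00084518, -0.00110112,
        0.0014395 ]), 'effort': array([-7.11306202e-04, -4.15842426e+01, -3.14599800e+01,  6.84402091e-02,
        3.33344936e-02, -1.52248062e-04]), 'ee_pos': array([0.26815895, 0.59148481, 0.22933443]), 'tcp_rot': array([ 2.11296485e-01,  9.77421525e-01, -9.07482730e-04, -3.68078904e-04]), 'ft_force': array([ 1.17109163, -0.57265239, -0.05392481]), 'moment': array([0.00210111, 0.00886841, 0.00568987]), 'grip_force': 0.0, 'opening': 1.0031421294056495}
scene {'intrinsics': [[624.2865, 0.0, 319.6352], [0.0, 624.2865, 244.7772], [0.0, 0.0, 1.0]], 'view': [[0.5203, 0.854, 0.0027, -0.4107], [0.5108, -0.3087, -0.8024, -0.2291], [-0.6844, 0.4188, -0.5968, 1.8855], [0.0, 0.0, 0.0, 1.0]]}
side {'intrinsics': [[484.4707, 0.0, 327.8358], [0.0, 484.4707, 247.6909], [0.0, 0.0, 1.0]], 'view': [[-0.9215, -0.3881, 0.0126, 0.5757], [-0.2961, 0.6814, -0.6694, 0.1813], [0.2512, -0.6206, -0.7428, 0.9267], [0.0, 0.0, 0.0, 1.0]]}
wrist {'intrinsics': [[380.1082, 0.0, 317.4755], [0.0, 380.1082, 242.1569], [0.0, 0.0, 1.0]], 'tool_from_camera': [[0.0007, -0.9706, -0.2406, 0.069], [1.0, 0.0008, -0.0005, -0.0011], [0.0007, -0.2406, 0.9706, -0.1549], [0.0, 0.0, 0.0, 1.0]]}
```

View pics/scene0.png

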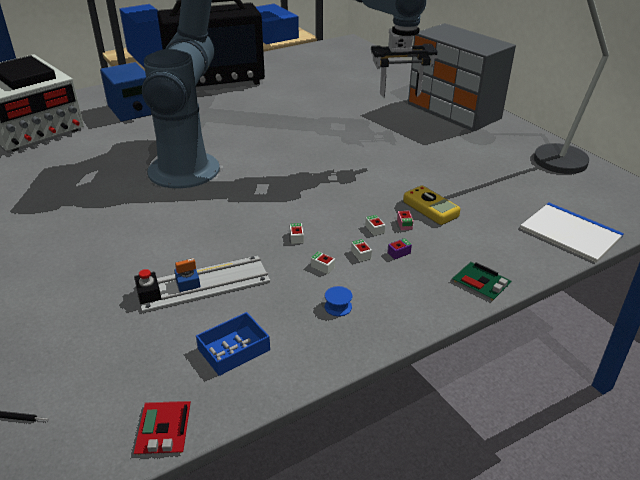

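View pics/side0.png

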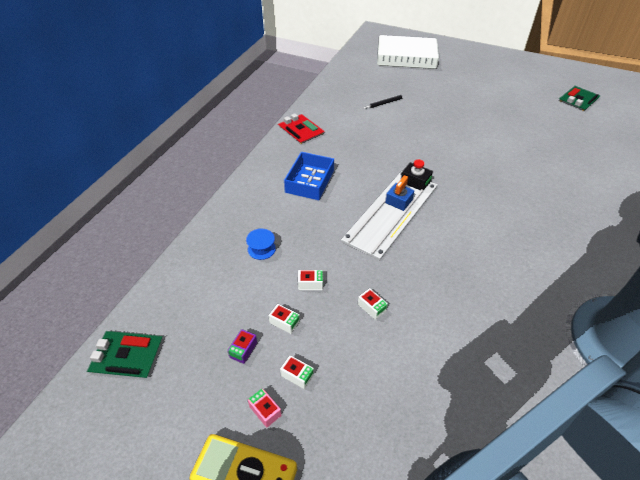

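The scene view shows four white modules at (296,233), (375,224), (361,250) and (322,261). The pink look-alike is at (404,218) and the purple one at (399,248). The rail runs from (148,290) at the end block to (265,265), with the reel at (338,300), the bin at (233,343) and the meter at (432,203). In the side view the white modules are at (311,279), (373,302), (285,318) and (297,371), pink at (265,405) and purple at (243,345). The white ones fit the description, so I'll confirm them in a crop and measure roughly.

```bash
cat > h.py <<'E'
import numpy as np,cv2
from scipy.spatial.transform import Rotation as R
from cell import *
def cam(n):
    """returns im,K,T_world_from_cam"""
    s=get_state(); im,d=camera(n); i=camera_info(n); K=np.array(i['intrinsics'])
    if n=='wrist':
        T=np.eye(4);T[:3,:3]=R.from_quat(s['tcp_rot']).as_matrix();T[:3,3]=s['ee_pos'];T=T@np.array(i['tool_from_camera'])
    else: T=np.linalg.inv(np.array(i['view']))
    return im,K,T
def ray(K,T,uv):
    uv=np.atleast_2d(uv).astype(float); r=np.c_[uv,np.ones(len(uv))]@np.linalg.inv(K).T@T[:3,:3].T
    return T[:3,3],r
def onz(K,T,uv,z):
    o,r=ray(K,T,uv); return o+r*((z-o[2])/r[:,2])[:,None]
def tri(a,b):
    """two (K,T,uv) -> point, miss"""
    A=np.zeros((3,3));c=np.zeros(3);L=[]
    for k in(a,b):
        o,r=ray(*k);r=r[0]/np.linalg.norm(r[0]);P=np.eye(3)-np.outer(r,r);A+=P;c+=P@o;L.append((P,o))
    x=np.linalg.solve(A,c);return x,[np.linalg.norm(P@(x-o)) for P,o in L]
def proj(K,T,p):
    q=(np.atleast_2d(p)-T[:3,3])@T[:3,:3]@K.T; return q[:,:2]/q[:,2:]
def masks(im):
    h,s,v=cv2.split(cv2.cvtColor(im,cv2.COLOR_BGR2HSV))
    return dict(white=(s<40)&(v>170),red=((h<8)|(h>172))&(s>150)&(v>60),green=(h>45)&(h<80)&(s>90)&(v>50),
      orange=(h>8)&(h<19)&(s>150)&(v>100),blue=(h>100)&(h<125)&(s>130)&(v>60),yellow=(h>22)&(h<34)&(s>100)&(v>120),
      black=(v<40))
def blobs(m,amin=20):
    n,l,st,c=cv2.connectedComponentsWithStats(m.astype(np.uint8))
    return [(c[i],st[i,4],l==i) for i in range(1,n) if st[i,4]>=amin]
E
python3 - <<'E'
from h import *
im=cv2.imread("pics/side0.png");im2=cv2.imread("pics/scene0.png")
cv2.imwrite("pics/crop.png",np.vstack([cv2.resize(im[260:430,220:400],(0,0),fx=2,fy=2,interpolation=2)[:, :360],]))
a=cv2.resize(im[255:430,220:400],None,fx=2.2,fy=2.2,interpolation=2);b=cv2.resize(im2[195:285,275:425],(a.shape[1],238),interpolation=2)
c=np.zeros((a.shape[0],a.shape[1]*2,3),np.uint8);c[:,:a.shape[1]]=a;c[:238,a.shape[1]:]=b;cv2.imwrite("pics/crop.png",c)
i=camera_info('side');K=np.array(i['intrinsics']);T=np.linalg.inv(np.array(i['view']))
i=camera_info('scene');K2=np.array(i['intrinsics']);T2=np.linalg.inv(np.array(i['view']))
S=[(311,279),(373,302),(285,318),(297,371)];C=[(322,261),(296,233),(361,250),(375,224)]
for s,c in zip(S,C): print(s,c,[np.round(v,4) for v in tri((K,T,s),(K2,T2,c))])
for n,uv,z in[('pink',(265,405),.028),('purple',(243,345),.028),('reel',(261,238),.036),('bin',(310,177),.02),('meter',(245,470),.034),('knob',(401,186),.065),('plunger',(419,163),.072),('stop',(400,198),.044),('railend1',(348,238),.01),('railend2',(380,251),.01)]:
  print(n,onz(K,T,uv,z).round(3))
print([ (b[0].round(),b[1]) for b in blobs(masks(im)['yellow'],8)])
E
```

```text
(311, 279) (322, 261) [array([0.616 , 0.1117, 0.0152]), array([0.0004, 0.0004])]
(373, 302) (296, 233) [array([0.4799, 0.1159, 0.0138]), array([0.0016, 0.0016])]
(285, 318) (361, 250) [array([0.6245, 0.2183, 0.0124]), array([0.0015, 0.0015])]
(297, 371) (375, 224) [array([0.5539, 0.3116, 0.015 ]), array([0.0008, 0.0008])]
pink [[0.573 0.394 0.028]]
purple [[0.662 0.309 0.028]]
reel [[0.754 0.066 0.036]]
bin [[ 0.749 -0.18   0.02 ]]
meter [[0.551 0.499 0.034]]
knob [[ 0.52  -0.187  0.065]]
plunger [[ 0.503 -0.277  0.072]]
stop [[ 0.514 -0.169  0.044]]
railend1 [[ 0.589 -0.032  0.01 ]]
railend2 [[ 0.511 -0.024  0.01 ]]
[(array([400., 224.]), np.int32(31)), (array([249., 461.]), np.int32(1656))]
```

View pics/crop.png

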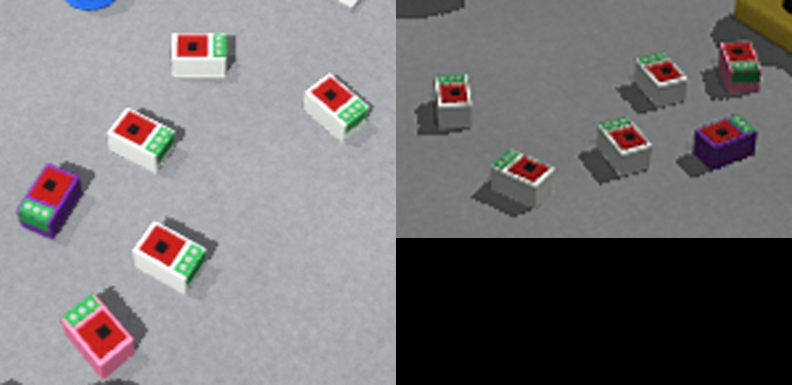

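The crop confirms four white modules with red boards and green terminals. The pink one (bottom) and the purple one (left) are the look-alikes. Next I'll move above the modules for the wrist view. This helper works out the shifts.

```bash
cat > go.py <<'E'
# usage: go.py x y z yaw_of_tool_y(deg, mod 180)  -> shift for crank
import sys
from h import *
x,y,z,a=map(float,sys.argv[1:5]); s=get_state(); Q=R.from_quat(s['tcp_rot']);M=Q.as_matrix()
cur=np.degrees(np.arctan2(M[1,1],M[0,1])); d=(a-cur+90)%180-90
t=np.radians(cur+d); ty=np.array([np.cos(t),np.sin(t),0]); tz=np.array([0,0,-1]); G=np.c_[np.cross(ty,tz),ty,tz]
sh=M.T@(np.array([x,y,z])-s['ee_pos'])*1000; w=R.from_matrix(M.T@G).as_rotvec()
print('shift',sh.round(1),'w',w.round(4),'rows>=',int(np.ceil(max(np.linalg.norm(sh)/41.7,np.degrees(np.linalg.norm(w))/7.16))),'j6',s['joint_pos'][5].round(2),'alt dw',round(np.pi*np.sign(-w[2])+w[2],3))
E
python3 go.py 0.57 0.19 0.25 66
```

```text
shift [-440.7 -241.2  -20.2] w [-0.0014 -0.0003 -0.0069] rows>= 13 j6 -0.17 alt dw 3.135
```

```bash
python3 -m crank '[{"x":-440,"y":-241,"z":-20},{"x":-440,"y":-241,"z":-20},{"x":-440,"y":-241,"z":-20},{"x":-440,"y":-241,"z":-20},{"x":-440,"y":-241,"z":-20},{"x":-440,"y":-241,"z":-20},{"x":-440,"y":-241,"z":-20},{"x":-440,"y":-241,"z":-20},{"x":-440,"y":-241,"z":-20},{"x":-440,"y":-241,"z":-20},{"x":-440,"y":-241,"z":-20},{"x":-440,"y":-241,"z":-20},{"x":-440,"y":-241,"z":-20},{"x":-440,"y":-241,"z":-20},{"x":-440,"y":-241,"z":-20},{"x":-440,"y":-241,"z":-20}]'
python3 - <<'E'
from h import *
im,K,T=cam('wrist');cv2.imwrite('pics/w1.png',im);np.savez('w1.npz',im=im,K=K,T=T)
E
python3 go.py 0.53 -0.16 0.22 -11
```

```text
shift [-548.8 -576.5   10.3] w [-1.100e-03  6.000e-04  1.337e+00] rows>= 20 j6 -0.17 alt dw -1.805validation failed for argument at $[0]...
```

View pics/w1.png

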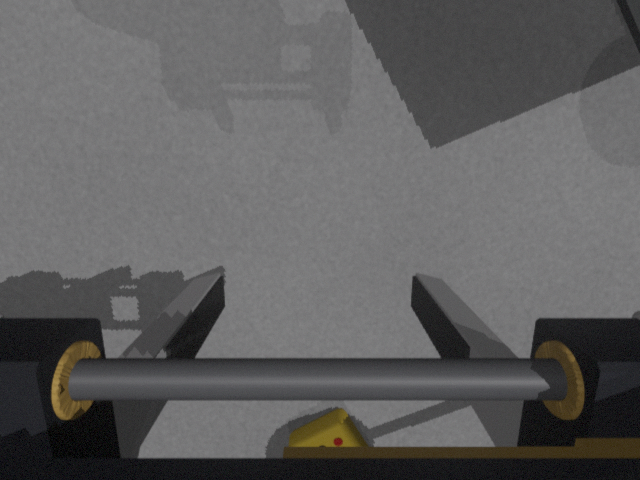

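The fields must all be present. The wrist view also shows that the fingers hide rows 260–480, so targets should lie on the +x side of the tool. I'll move on.

```bash
python3 go.py 0.66 0.17 0.28 66 ; python3 -m crank '[{"x":-520,"y":-225,"z":-50,"wx":0,"wy":0,"wz":0,"fingers":0},{"x":-520,"y":-225,"z":-50,"wx":0,"wy":0,"wz":0,"fingers":0},{"x":-520,"y":-225,"z":-50,"wx":0,"wy":0,"wz":0,"fingers":0},{"x":-520,"y":-225,"z":-50,"wx":0,"wy":0,"wz":0,"fingers":0},{"x":-520,"y":-225,"z":-50,"wx":0,"wy":0,"wz":0,"fingers":0},{"x":-520,"y":-225,"z":-50,"wx":0,"wy":0,"wz":0,"fingers":0},{"x":-520,"y":-225,"z":-50,"wx":0,"wy":0,"wz":0,"fingers":0},{"x":-520,"y":-225,"z":-50,"wx":0,"wy":0,"wz":0,"fingers":0},{"x":-520,"y":-225,"z":-50,"wx":0,"wy":0,"wz":0,"fingers":0},{"x":-520,"y":-225,"z":-50,"wx":0,"wy":0,"wz":0,"fingers":0},{"x":-520,"y":-225,"z":-50,"wx":0,"wy":0,"wz":0,"fingers":0},{"x":-520,"y":-225,"z":-50,"wx":0,"wy":0,"wz":0,"fingers":0},{"x":-520,"y":-225,"z":-50,"wx":0,"wy":0,"wz":0,"fingers":0},{"x":-520,"y":-225,"z":-50,"wx":0,"wy":0,"wz":0,"fingers":0},{"x":-520,"y":-225,"z":-50,"wx":0,"wy":0,"wz":0,"fingers":0},{"x":-520,"y":-225,"z":-50,"wx":0,"wy":0,"wz":0,"fingers":0}]'
python3 - <<'E'
from h import *
im,K,T=cam('wrist');cv2.imwrite('pics/w2.png',im);np.savez('w2.npz',im=im,K=K,T=T)
E
python3 go.py 0.52 -0.22 0.22 -11
```

```text
shift [-530.9 -222.3  -50.1] w [-0.0011 -0.0002 -0.0069] rows>= 14 j6 -0.17 alt dw 3.135
time_s: 1.53
ee_pos: [0.6496, 0.1711, 0.28]
tcp_rot: [0.212, 0.977, 0.0, -0.0]
ft_force: [-0.9, -0.5, -0.3]
opening: 1.0
grip_force: 0.0
shift [ -45.  -410.4   59.9] w [-1.0000e-03 -9.0000e-04  1.3364e+00] rows>= 11 j6 -1.05 alt dw -1.805
```

View pics/w2.png

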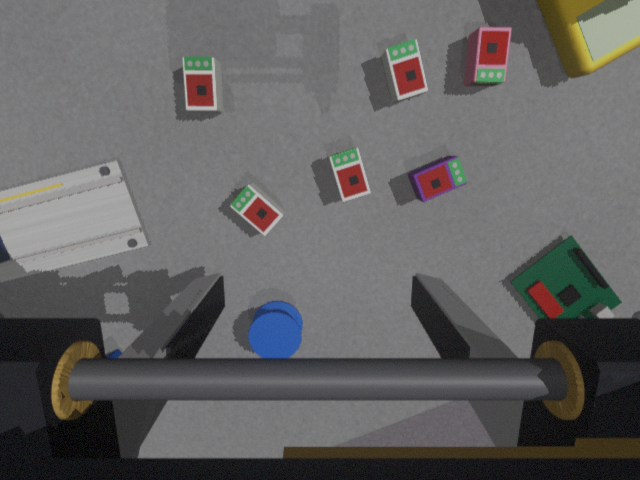

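All four white modules are in clear view at (200,84), (407,70), (350,175) and (257,210). Pink is at (490,55), purple at (438,180), the reel at (276,330) and the rail's free end at (80,215). Next I'll go over the rail.

```bash
python3 -m crank '[{"x":-45,"y":-410,"z":30,"wx":0,"wy":0,"wz":1.336,"fingers":0},{"x":-45,"y":-410,"z":30,"wx":0,"wy":0,"wz":1.336,"fingers":0},{"x":-45,"y":-410,"z":30,"wx":0,"wy":0,"wz":1.336,"fingers":0},{"x":-45,"y":-410,"z":30,"wx":0,"wy":0,"wz":1.336,"fingers":0},{"x":-45,"y":-410,"z":30,"wx":0,"wy":0,"wz":1.336,"fingers":0},{"x":-45,"y":-410,"z":30,"wx":0,"wy":0,"wz":1.336,"fingers":0},{"x":-45,"y":-410,"z":30,"wx":0,"wy":0,"wz":1.336,"fingers":0},{"x":-45,"y":-410,"z":30,"wx":0,"wy":0,"wz":1.336,"fingers":0},{"x":-45,"y":-410,"z":30,"wx":0,"wy":0,"wz":1.336,"fingers":0},{"x":-45,"y":-410,"z":30,"wx":0,"wy":0,"wz":1.336,"fingers":0},{"x":-45,"y":-410,"z":30,"wx":0,"wy":0,"wz":1.336,"fingers":0},{"x":-45,"y":-410,"z":30,"wx":0,"wy":0,"wz":1.336,"fingers":0},{"x":-45,"y":-410,"z":30,"wx":0,"wy":0,"wz":1.336,"fingers":0},{"x":-45,"y":-410,"z":30,"wx":0,"wy":0,"wz":1.336,"fingers":0}]'
python3 - <<'E'
from h import *
im,K,T=cam('wrist');cv2.imwrite('pics/w3.png',im);np.savez('w3.npz',im=im,K=K,T=T)
# modules from w2 on top plane z=.028: white+red+green closed blob -> minAreaRect
d=np.load('w2.npz');im,K,T=d['im'],d['K'],d['T'];m=masks(im)
for c in[(200,84),(407,70),(350,175),(257,210)]:
    x,y=c;sl=np.zeros(im.shape[:2],bool);sl[max(0,y-45):y+45,x-45:x+45]=1
    g=np.argwhere(m['green']&sl)[:,::-1].mean(0);r=np.argwhere(m['red']&sl)[:,::-1].mean(0)
    G=onz(K,T,g,.028)[0];P=onz(K,T,r,.028)[0];v=P-G
    print(c,G.round(4),P.round(4),'yaw x deg',np.degrees(np.arctan2(v[1],v[0])).round(1),'d',np.linalg.norm(v).round(4))
E
```

```text
time_s: 2.75
ee_pos: [0.5211, -0.2179, 0.2505]
tcp_rot: [0.77, 0.638, 0.0, -0.0]
ft_force: [0.1, -0.1, -0.6]
opening: 0.999
grip_force: 0.0
(200, 84) [0.4629 0.1247 0.028 ] [0.4853 0.1139 0.028 ] yaw x deg -25.7 d 0.0249
(407, 70) [0.5349 0.3127 0.028 ] [0.5599 0.3094 0.028 ] yaw x deg -7.4 d 0.0252
(350, 175) [0.6063 0.2204 0.028 ] [0.6311 0.2171 0.028 ] yaw x deg -7.5 d 0.0251
(257, 210) [0.6    0.1034 0.028 ] [0.6236 0.1131 0.028 ] yaw x deg 22.4 d 0.0254
```

View pics/w3.png

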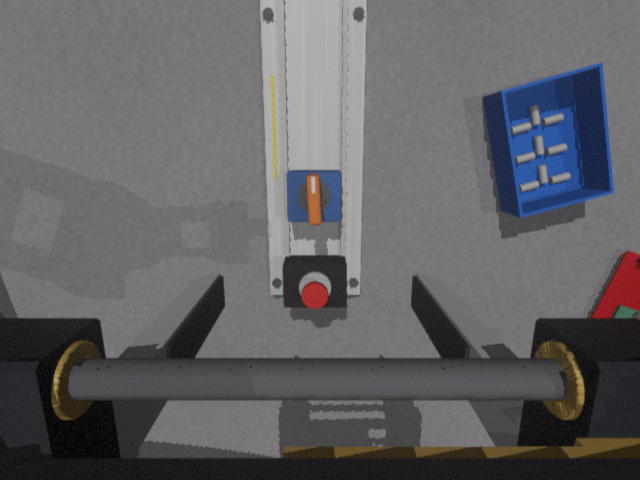

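The rail is nearly upright in the picture. The orange knob is at (314,200) on the blue stop at (314,195), the red plunger at (314,295), the screw holes at (268,14), (359,14), (277,283) and (353,283), and the stripe at (273,125). Next I'll measure the rail frame and heights.

Run:
```python
from h import *
d=np.load('w3.npz');im,K,T=d['im'],d['K'],d['T'];m=masks(im)
g=cv2.cvtColor(im,cv2.COLOR_BGR2GRAY)
H=[]
for c in[(268,14),(359,14),(277,283),(353,283)]:
    p=g[c[1]-9:c[1]+10,c[0]-9:c[0]+10]; b=[q for q in blobs(p<95,12)]
    b=max(b,key=lambda q:q[1]); H.append(np.array(c)-9+b[0])
H=np.array(H);W=onz(K,T,H,.010);print(H.round(1).tolist(),W.round(4).tolist())
up=(W[0]+W[1])/2-(W[2]+W[3])/2; print('rail yaw',np.degrees(np.arctan2(-up[0],up[1])),'len',np.linalg.norm(up),'centre',W.mean(0))
roi=np.zeros(g.shape,bool);roi[150:315,270:360]=1
i=camera_info('side');Ks=np.array(i['intrinsics']);Ts=np.linalg.inv(np.array(i['view']));ms=masks(cv2.imread('pics/side0.png'))
i=camera_info('scene');K2=np.array(i['intrinsics']);T2=np.linalg.inv(np.array(i['view']));m2=masks(cv2.imread('pics/scene0.png'))
def ctr(mm,box):
    x0,y0,x1,y1=box;b=max(blobs(mm[y0:y1,x0:x1],5),key=lambda q:q[1]);return b[0]+[x0,y0]
pw=ctr(m['red'],(295,265,335,315));kw=ctr(m['orange'],(300,165,330,230))
ps=ctr(ms['red'],(405,150,435,180));ks=ctr(ms['orange'],(385,170,415,205))
p2=ctr(m2['red'],(130,255,165,290));k2=ctr(m2['orange'],(165,250,205,285))
print('px',pw,kw,ps,ks)
for n,a,b,c in(('plunger',pw,ps,p2),('knob',kw,ks,k2)):
    print(n,tri((K,T,a),(Ks,Ts,b)),tri((K,T,a),(K2,T2,c))[0],'top plane',onz(K,T,a,.072 if n=='plunger' else .078))
# orange bar orientation, blue stop rect
o=np.argwhere(m['orange']&roi)[:,::-1].astype(np.float32);print('bar',cv2.minAreaRect(o))
B=np.argwhere(m['blue']&roi)[:,::-1].astype(np.float32);r=cv2.minAreaRect(B);print('stop',r,onz(K,T,cv2.boxPoints(r),.044).round(4).tolist())
k=np.argwhere((g<45)&roi)[:,::-1].astype(np.float32)
y=np.argwhere(m['yellow']&(np.indices(g.shape)[1]<290)&(np.indices(g.shape)[1]>260))[:,::-1]
l=cv2.fitLine(y.astype(np.float32),2,0,.01,.01).ravel();q=onz(K,T,[l[2:]-60*l[:2],l[2:]+60*l[:2]],.01);v=q[0]-q[1];print('stripe yaw',np.degrees(np.arctan2(-v[0],v[1])),q.round(4).tolist())
```

```text
[[267.8, 14.4], [358.2, 13.7], [284.5, 283.0], [353.1, 282.3]] [[0.5107, -0.0236, 0.01], [0.5936, -0.0386, 0.01], [0.4715, -0.2862, 0.01], [0.5459, -0.2994, 0.01]]
rail yaw -9.432803633375203 len 0.2652936766659198 centre [ 0.53042286 -0.16198059  0.01      ]
px [314.3559633  295.33577982] [313.61697723 202.9068323 ] [418.28767123 163.49315068] [401.24074074 184.37037037]
plunger (array([ 0.50577721, -0.28521902,  0.06403358]), [np.float64(0.00018678162556841395), np.float64(0.0001867816255683446)]) [ 0.50640956 -0.28295243  0.06718706] top plane [[ 0.50626165 -0.28215415  0.072     ]]
knob (array([ 0.52178616, -0.19815323,  0.06015163]), [np.float64(0.000365577633522361), np.float64(0.0003655776335223675)]) [ 0.52206203 -0.19605516  0.07351931] top plane [[ 0.52207957 -0.195801    0.078     ]]
bar ((313.4240417480469, 199.556640625), (48.77459716796875, 12.561561584472656), 86.98721313476562)
stop ((314.0, 196.0), (48.0, 52.0), 90.0) [[0.5027, -0.1675, 0.044], [0.5506, -0.1765, 0.044], [0.5428, -0.2215, 0.044], [0.4934, -0.2122, 0.044]]
stripe yaw -10.391309687137822 [[0.5046, -0.0681, 0.01], [0.4839, -0.1809, 0.01]]
```

```bash
cat >> h.py <<'E'
C=np.array([0.5283,-0.1614]);YAW=np.radians(-10.38)
E_=np.array([np.cos(YAW),np.sin(YAW)]);U_=np.array([-np.sin(YAW),np.cos(YAW)])
def rail(x,y): return C+x*E_+y*U_
def torail(p): q=np.asarray(p)[...,:2]-C; return np.stack([q@E_,q@U_],-1)
E
python3 - <<'E'
from h import *
print(rail(0,-.0325),get_state()['joint_pos'].round(2))
E
python3 go.py 0.5224 -0.1934 0.13 -10.4;python3 go.py 0.5224 -0.1934 0.076 -10.4
```

```text
[ 0.52244429 -0.19336812] [-0.6   0.03  1.76  0.    1.35 -0.41]
shift [ 24.4  -3.4 120.6] w [ 0.0002 -0.0001 -0.0054] rows>= 3 j6 -0.41 alt dw 3.136
shift [ 24.4  -3.4 174.6] w [ 0.0002 -0.0001 -0.0054] rows>= 5 j6 -0.41 alt dw 3.136
```

```bash
python3 -m crank '[{"x":24,"y":-3,"z":60,"wx":0,"wy":0,"wz":-0.005,"fingers":0},{"x":24,"y":-3,"z":100,"wx":0,"wy":0,"wz":-0.005,"fingers":0.5},{"x":24,"y":-3,"z":130,"wx":0,"wy":0,"wz":-0.005,"fingers":0.5},{"x":24,"y":-3,"z":150,"wx":0,"wy":0,"wz":-0.005,"fingers":0.5},{"x":24,"y":-3,"z":165,"wx":0,"wy":0,"wz":-0.005,"fingers":0.5},{"x":24,"y":-3,"z":175,"wx":0,"wy":0,"wz":-0.005,"fingers":0.5},{"x":24,"y":-3,"z":175,"wx":0,"wy":0,"wz":-0.005,"fingers":0.5},{"x":24,"y":-3,"z":175,"wx":0,"wy":0,"wz":-0.005,"fingers":1},{"x":24,"y":-3,"z":175,"wx":0,"wy":0,"wz":-0.005,"fingers":1},{"x":24,"y":-3,"z":175,"wx":0,"wy":0,"wz":-0.005,"fingers":1},{"x":24,"y":-3,"z":175,"wx":0,"wy":0,"wz":-0.005,"fingers":1},{"x":24,"y":-3,"z":175,"wx":0,"wy":0,"wz":-0.005,"fingers":1}]' 20; python3 -c "
from cell import *;s=get_state();print(s['ft_force'],s['moment'],s['opening'])"
```

```text
time_s: 3.8
ee_pos: [0.5229, -0.1959, 0.0765]
tcp_rot: [0.77, 0.638, 0.0, 0.001]
ft_force: [-0.7, -0.2, -0.7]
opening: 0.257
grip_force: 0.0
[-0.69686809 -0.23016523 -0.65299789] [-0.09456558  0.12777224  0.02976475] 0.2572466106010512
```

```bash
python3 -m crank '[{"x":1,"y":0,"z":0,"wx":0,"wy":0,"wz":0,"fingers":1},{"x":2,"y":0,"z":0,"wx":0,"wy":0,"wz":0,"fingers":1},{"x":2,"y":0,"z":0,"wx":0,"wy":0,"wz":0,"fingers":1},{"x":2,"y":0,"z":0,"wx":0,"wy":0,"wz":0,"fingers":1},{"x":2,"y":0,"z":0,"wx":0,"wy":0,"wz":0,"fingers":1},{"x":2,"y":0,"z":0,"wx":0,"wy":0,"wz":0,"fingers":1},{"x":2,"y":0,"z":0,"wx":0,"wy":0,"wz":0,"fingers":1}]' 20; python3 -c "
from cell import *;s=get_state();print(s['ft_force'],s['moment'],s['opening'])"
```

```text
time_s: 4.38
ee_pos: [0.5222, -0.1943, 0.0768]
tcp_rot: [0.769, 0.639, -0.001, -0.0]
ft_force: [-6.9, -1.8, 9.0]
opening: 0.129
grip_force: 50.9
[-6.91874057 -1.79793769  9.00743401] [-0.23346724  1.48563381  0.1039441 ] 0.12906019507270924
```

```bash
python3 -m crank '[{"x":0,"y":-0.5,"z":0,"wx":0,"wy":0,"wz":-0.12,"fingers":1},{"x":0,"y":-0.5,"z":0,"wx":0,"wy":0,"wz":-0.24,"fingers":1},{"x":0,"y":-0.5,"z":0,"wx":0,"wy":0,"wz":-0.36,"fingers":1},{"x":0,"y":-0.5,"z":0,"wx":0,"wy":0,"wz":-0.48,"fingers":1},{"x":0,"y":-0.5,"z":0,"wx":0,"wy":0,"wz":-0.6,"fingers":1},{"x":0,"y":-0.5,"z":0,"wx":0,"wy":0,"wz":-0.72,"fingers":1},{"x":0,"y":-0.5,"z":0,"wx":0,"wy":0,"wz":-0.84,"fingers":1},{"x":0,"y":-0.5,"z":0,"wx":0,"wy":0,"wz":-0.96,"fingers":1},{"x":0,"y":-0.5,"z":0,"wx":0,"wy":0,"wz":-1.08,"fingers":1},{"x":0,"y":-0.5,"z":0,"wx":0,"wy":0,"wz":-1.2,"fingers":1},{"x":0,"y":-0.5,"z":0,"wx":0,"wy":0,"wz":-1.3,"fingers":1},{"x":0,"y":-0.5,"z":0,"wx":0,"wy":0,"wz":-1.34,"fingers":1},{"x":0,"y":-0.5,"z":0,"wx":0,"wy":0,"wz":-1.34,"fingers":1},{"x":0,"y":-0.5,"z":0,"wx":0,"wy":0,"wz":-1.34,"fingers":1}]' 20; python3 -c "
from h import *;s=get_state();print(s['ft_force'],s['moment'],s['opening']);t=rail(0,-.0325+.125);print(t)"
python3 - <<'E'
from h import *
im,K,T=cam('wrist');cv2.imwrite('pics/w4.png',im)
t=rail(0,-.0325+.125);M=R.from_quat(get_state()['tcp_rot']).as_matrix();print(M.T@np.r_[U_*125,0],np.degrees(np.arctan2(M[1,1],M[0,1])))
E
```

```text
time_s: 5.55
ee_pos: [0.524, -0.194, 0.0769]
tcp_rot: [0.207, 0.978, -0.0, 0.002]
ft_force: [3.6, 1.3, 6.1]
opening: 0.129
grip_force: 32.6
[3.6364883  1.34976567 6.11598948] [ 0.27255987 -0.54755243  0.08269073] 0.12888003556186886
[ 0.54496626 -0.07041382]
[ 2.93332634e+01  1.21509473e+02 -8.74600586e-02] 66.04800980439859
```

```bash
python3 -m crank '[{"x":2.3,"y":9.7,"z":0,"wx":0,"wy":0,"wz":0,"fingers":1},{"x":5.9,"y":24.3,"z":0,"wx":0,"wy":0,"wz":0,"fingers":1},{"x":9.4,"y":38.9,"z":0,"wx":0,"wy":0,"wz":0,"fingers":1},{"x":12.9,"y":53.5,"z":0,"wx":0,"wy":0,"wz":0,"fingers":1},{"x":16.4,"y":68,"z":0,"wx":0,"wy":0,"wz":0,"fingers":1},{"x":19.9,"y":82.6,"z":0,"wx":0,"wy":0,"wz":0,"fingers":1},{"x":23.5,"y":97.2,"z":0,"wx":0,"wy":0,"wz":0,"fingers":1},{"x":27,"y":111.8,"z":0,"wx":0,"wy":0,"wz":0,"fingers":1},{"x":29.3,"y":121.5,"z":0,"wx":0,"wy":0,"wz":0,"fingers":1},{"x":29.3,"y":121.5,"z":0,"wx":0,"wy":0,"wz":0,"fingers":1},{"x":29.3,"y":121.5,"z":0,"wx":0,"wy":0,"wz":0,"fingers":1}]'
python3 - <<'E'
from h import *
s=get_state();print(torail(s['ee_pos']))
im,K,T=cam('side');cv2.imwrite('pics/s5.png',im)
E
```

```text
time_s: 6.52
ee_pos: [0.5468, -0.0699, 0.077]
tcp_rot: [0.207, 0.978, 0.0, 0.003]
ft_force: [4.3, 1.0, 4.8]
opening: 0.129
grip_force: 31.6
[0.001695  0.0933732]
```

```bash
python3 -m crank '[{"x":0,"y":0,"z":0,"wx":0,"wy":0,"wz":0,"fingers":0.5},{"x":0,"y":0,"z":0,"wx":0,"wy":0,"wz":0,"fingers":0.5},{"x":0,"y":0,"z":0,"wx":0,"wy":0,"wz":0,"fingers":0.5},{"x":0,"y":0,"z":0,"wx":0,"wy":0,"wz":0,"fingers":0.5},{"x":0,"y":0,"z":-40,"wx":0,"wy":0,"wz":0,"fingers":0.5},{"x":0,"y":0,"z":-80,"wx":0,"wy":0,"wz":0,"fingers":0.2},{"x":0,"y":0,"z":-120,"wx":0,"wy":0,"wz":0,"fingers":0},{"x":0,"y":0,"z":-150,"wx":0,"wy":0,"wz":0,"fingers":0},{"x":0,"y":0,"z":-150,"wx":0,"wy":0,"wz":0,"fingers":0}]'
python3 go.py 0.51 -0.10 0.22 -10.4
```

```text
time_s: 7.32
ee_pos: [0.5473, -0.071, 0.2322]
tcp_rot: [0.207, 0.978, -0.001, 0.005]
ft_force: [0.3, 0.1, 1.0]
opening: 0.727
grip_force: 0.0
shift [ 22.4 -41.6  12. ] w [0.0075 0.0081 1.335 ] rows>= 11 j6 -1.49 alt dw -1.807
```

```bash
python3 go.py 0.55 -0.03 0.25 -10.4; python3 -m crank '[{"x":17,"y":37,"z":-18,"wx":0,"wy":0,"wz":0.12,"fingers":0},{"x":17,"y":37,"z":-18,"wx":0,"wy":0,"wz":0.24,"fingers":0},{"x":17,"y":37,"z":-18,"wx":0,"wy":0,"wz":0.36,"fingers":0},{"x":17,"y":37,"z":-18,"wx":0,"wy":0,"wz":0.48,"fingers":0},{"x":17,"y":37,"z":-18,"wx":0,"wy":0,"wz":0.6,"fingers":0},{"x":17,"y":37,"z":-18,"wx":0,"wy":0,"wz":0.72,"fingers":0},{"x":17,"y":37,"z":-18,"wx":0,"wy":0,"wz":0.84,"fingers":0},{"x":17,"y":37,"z":-18,"wx":0,"wy":0,"wz":0.96,"fingers":0},{"x":17,"y":37,"z":-18,"wx":0,"wy":0,"wz":1.08,"fingers":0},{"x":17,"y":37,"z":-18,"wx":0,"wy":0,"wz":1.2,"fingers":0},{"x":17,"y":37,"z":-18,"wx":0.0075,"wy":0.0081,"wz":1.335,"fingers":0},{"x":17,"y":37,"z":-18,"wx":0.0075,"wy":0.0081,"wz":1.335,"fingers":0},{"x":17,"y":37,"z":-18,"wx":0.0075,"wy":0.0081,"wz":1.335,"fingers":0}]'
cat >> h.py <<'E'
def modules(im,K,T,ztop=.028,zr=None):
    """white modules: green & red top patches -> centre, x-axis yaw (deg), pixel; white border required"""
    m=masks(im);out=[]
    m['green'][262:]=0;m['red'][262:]=0
    reds=[b for b in blobs(cv2.morphologyEx(m['red'].astype(np.uint8),cv2.MORPH_CLOSE,np.ones((7,7))),120)]
    for g,ag,lg in blobs(cv2.morphologyEx(m['green'].astype(np.uint8),cv2.MORPH_CLOSE,np.ones((7,7))),60):
        G=onz(K,T,g,ztop)[0]
        for r,ar,lr in reds:
            P=onz(K,T,r,ztop)[0];v=P-G;L=np.linalg.norm(v)
            if .018<L<.030:
                ring=cv2.dilate((lr|lg).astype(np.uint8),np.ones((9,9))).astype(bool)&~lr&~lg
                w=(m['white']&ring).sum()/ring.sum()
                out.append((P[:2]-v[:2]/L*.005,np.degrees(np.arctan2(v[1],v[0])),r,w,L))
    return out
E
python3 - <<'E'
from h import *
im,K,T=cam('wrist');cv2.imwrite('pics/w6.png',im);np.savez('w6.npz',im=im,K=K,T=T)
for o in modules(im,K,T): print([np.round(v,4) for v in o])
E
```

```text
shift [ 13.9  38.6 -17.9] w [0.0075 0.0081 1.335 ] rows>= 11 j6 -1.49 alt dw -1.807
time_s: 8.4
ee_pos: [0.5432, -0.0294, 0.2418]
tcp_rot: [0.767, 0.641, -0.004, -0.006]
ft_force: [0.0, -1.5, -0.3]
opening: 1.002
grip_force: 0.0
[array([0.6192, 0.1118]), np.float64(22.9336), array([381.4221,  47.0023]), np.float64(0.3274), np.float64(0.0258)]
[array([0.4809, 0.1168]), np.float64(-25.2844), array([229.3718,  76.1079]), np.float64(0.345), np.float64(0.025)]
```

View pics/w6.png

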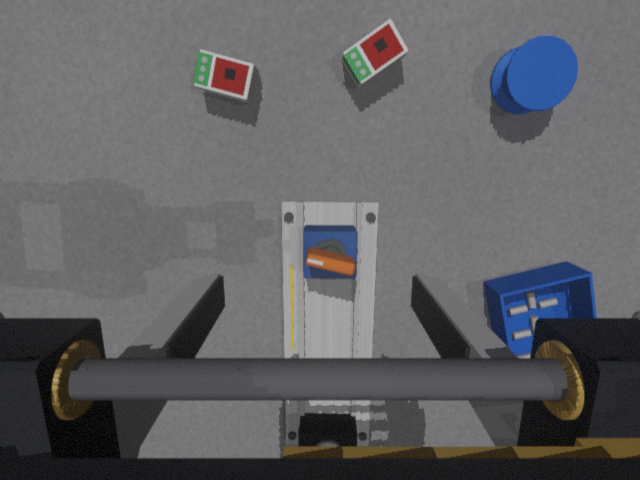

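The stop is back at (330,250) with the bar across the rail. Module A (white) is at (229,76) and module D (white) at (381,47). I'll check the height from two views and then pick A.

```bash
python3 - <<'E'
from h import *
a=np.load('w2.npz');b=np.load('w6.npz');A=modules(a['im'],a['K'],a['T']);B=modules(b['im'],b['K'],b['T'])
for o in B:
    p=min(A,key=lambda q:np.linalg.norm(q[0]-o[0]));print(tri((a['K'],a['T'],p[2]),(b['K'],b['T'],o[2])))
# rail holes near free end, stop edges
im=b['im'];g=cv2.cvtColor(im,cv2.COLOR_BGR2GRAY);W=[]
for c in[(289,217),(370,217)]:
    q=max(blobs(g[c[1]-8:c[1]+9,c[0]-8:c[0]+9]<90,8),key=lambda q:q[1]);W.append(onz(b['K'],b['T'],np.array(c)-8+q[0],.01)[0])
print(W,torail(np.array(W)))
E
python3 go.py 0.481 0.1167 0.12 -25.4;python3 go.py 0.481 0.1167 0.034 -25.4
```

```text
(array([0.62350996, 0.11353515, 0.02908967]), [np.float64(0.00011353219783854022), np.float64(0.00011353219783853479)])
(array([0.48561258, 0.11434424, 0.02939582]), [np.float64(8.637905419691405e-05), np.float64(8.637905419691252e-05)])
[array([ 0.51069713, -0.02428649,  0.01      ]), array([ 0.59383003, -0.03925536,  0.01      ])] [[-0.04201932  0.13169796]
 [ 0.04245009  0.1319526 ]]
shift [132.6 -85.7 123.4] w [-1.280e-02 -1.000e-04  2.649e-01] rows>= 5 j6 -0.08 alt dw -2.877
shift [132.4 -84.6 209.4] w [-1.280e-02 -1.000e-04  2.649e-01] rows>= 7 j6 -0.08 alt dw -2.877
```

```bash
python3 -m crank '[{"x":40,"y":-25,"z":30,"wx":-0.005,"wy":0,"wz":0.1,"fingers":0},{"x":75,"y":-50,"z":60,"wx":-0.013,"wy":0,"wz":0.2,"fingers":0},{"x":110,"y":-72,"z":90,"wx":-0.013,"wy":0,"wz":0.265,"fingers":0},{"x":132,"y":-85,"z":110,"wx":-0.013,"wy":0,"wz":0.265,"fingers":0},{"x":132,"y":-85,"z":125,"wx":-0.013,"wy":0,"wz":0.265,"fingers":0},{"x":132,"y":-85,"z":125,"wx":-0.013,"wy":0,"wz":0.265,"fingers":0},{"x":132,"y":-85,"z":125,"wx":-0.013,"wy":0,"wz":0.265,"fingers":0}]'; python3 go.py 0.481 0.1167 0.034 -25.4
```

```text
time_s: 9.03
ee_pos: [0.4813, 0.1162, 0.118]
tcp_rot: [0.845, 0.535, -0.001, 0.0]
ft_force: [1.4, -0.4, 0.6]
opening: 0.999
grip_force: 0.0
shift [ 0.4 -0.4 84. ] w [-0.0009  0.0015  0.0007] rows>= 3 j6 0.45 alt dw -3.141
```

```bash
python3 -m crank '[{"x":0.5,"y":0,"z":30,"wx":0,"wy":0,"wz":0,"fingers":0},{"x":0.5,"y":0,"z":60,"wx":0,"wy":0,"wz":0,"fingers":0},{"x":0.5,"y":0,"z":78,"wx":0,"wy":0,"wz":0,"fingers":0},{"x":0.5,"y":0,"z":84,"wx":0,"wy":0,"wz":0,"fingers":0},{"x":0.5,"y":0,"z":84,"wx":0,"wy":0,"wz":0,"fingers":0.3},{"x":0.5,"y":0,"z":84,"wx":0,"wy":0,"wz":0,"fingers":1},{"x":0.5,"y":0,"z":84,"wx":0,"wy":0,"wz":0,"fingers":1},{"x":0.5,"y":0,"z":84,"wx":0,"wy":0,"wz":0,"fingers":1},{"x":0.5,"y":0,"z":84,"wx":0,"wy":0,"wz":0,"fingers":1},{"x":0.5,"y":0,"z":84,"wx":0,"wy":0,"wz":0,"fingers":1},{"x":0.5,"y":0,"z":84,"wx":0,"wy":0,"wz":0,"fingers":1},{"x":0.5,"y":0,"z":84,"wx":0,"wy":0,"wz":0,"fingers":1},{"x":0.5,"y":0,"z":84,"wx":0,"wy":0,"wz":0,"fingers":1}]' 25
```

```text
time_s: 10.12
ee_pos: [0.4835, 0.1163, 0.0359]
tcp_rot: [0.846, 0.533, 0.001, 0.001]
ft_force: [-1.9, 0.8, 4.7]
opening: 0.533
grip_force: 25.0
```

```bash
python3 - <<'E'
from h import *
for y in(-.0815,-.047,-.0125,.022): print(rail(0,y).round(4))
E
python3 go.py 0.5136 -0.2416 0.15 -10.4
```

```text
[ 0.5136 -0.2416]
[ 0.5198 -0.2076]
[ 0.526  -0.1737]
[ 0.5323 -0.1398]
shift [-309.8  181.8 -113.8] w [ 0.0026 -0.0003 -0.2643] rows>= 10 j6 0.45 alt dw 2.877
```

```bash
python3 -m crank '[{"x":0,"y":0,"z":-30,"wx":0,"wy":0,"wz":0,"fingers":1},{"x":0,"y":0,"z":-65,"wx":0,"wy":0,"wz":0,"fingers":1},{"x":-10,"y":6,"z":-100,"wx":0,"wy":0,"wz":0,"fingers":1},{"x":-40,"y":23,"z":-114,"wx":0,"wy":0,"wz":-0.05,"fingers":1},{"x":-75,"y":44,"z":-114,"wx":0,"wy":0,"wz":-0.1,"fingers":1},{"x":-110,"y":64,"z":-114,"wx":0,"wy":0,"wz":-0.15,"fingers":1},{"x":-145,"y":85,"z":-114,"wx":0,"wy":0,"wz":-0.2,"fingers":1},{"x":-180,"y":105,"z":-114,"wx":0,"wy":0,"wz":-0.25,"fingers":1},{"x":-215,"y":126,"z":-114,"wx":0.002,"wy":0,"wz":-0.264,"fingers":1},{"x":-250,"y":146,"z":-114,"wx":0.002,"wy":0,"wz":-0.264,"fingers":1},{"x":-280,"y":164,"z":-114,"wx":0.002,"wy":0,"wz":-0.264,"fingers":1},{"x":-302,"y":177,"z":-114,"wx":0.002,"wy":0,"wz":-0.264,"fingers":1},{"x":-310,"y":182,"z":-114,"wx":0.002,"wy":0,"wz":-0.264,"fingers":1},{"x":-310,"y":182,"z":-114,"wx":0.002,"wy":0,"wz":-0.264,"fingers":1},{"x":-310,"y":182,"z":-114,"wx":0.002,"wy":0,"wz":-0.264,"fingers":1},{"x":-310,"y":182,"z":-114,"wx":0.002,"wy":0,"wz":-0.264,"fingers":1}]' 25;python3 go.py 0.5136 -0.2416 0.047 -10.4
```

```text
time_s: 11.45
ee_pos: [0.5134, -0.2404, 0.1494]
tcp_rot: [0.768, 0.64, 0.0, -0.0]
ft_force: [-0.3, 0.0, -1.1]
opening: 0.529
grip_force: 25.0
shift [ -1.2   0.4 102.4] w [-0.0002 -0.0009  0.0009] rows>= 3 j6 -0.46 alt dw -3.141
```

```bash
python3 -m crank '[{"x":-1,"y":0.3,"z":25,"wx":0,"wy":0,"wz":0,"fingers":1},{"x":-1,"y":0.3,"z":50,"wx":0,"wy":0,"wz":0,"fingers":1},{"x":-1,"y":0.3,"z":70,"wx":0,"wy":0,"wz":0,"fingers":1},{"x":-1,"y":0.3,"z":85,"wx":0,"wy":0,"wz":0,"fingers":1},{"x":-1,"y":0.3,"z":92,"wx":0,"wy":0,"wz":0,"fingers":1},{"x":-1,"y":0.3,"z":97,"wx":0,"wy":0,"wz":0,"fingers":1},{"x":-1,"y":0.3,"z":100,"wx":0,"wy":0,"wz":0,"fingers":1},{"x":-1,"y":0.3,"z":103,"wx":0,"wy":0,"wz":0,"fingers":1},{"x":-1,"y":0.3,"z":103,"wx":0,"wy":0,"wz":0,"fingers":1},{"x":-1,"y":0.3,"z":103,"wx":0,"wy":0,"wz":0,"fingers":1}]' 25
```

```text
time_s: 12.28
ee_pos: [0.5142, -0.243, 0.0474]
tcp_rot: [0.768, 0.64, 0.001, 0.001]
ft_force: [0.6, 0.5, -1.5]
opening: 0.528
grip_force: 25.0
```

```bash
python3 -m crank '[{"x":0.5,"y":0,"z":1,"wx":0,"wy":0,"wz":0,"fingers":1},{"x":0.5,"y":0,"z":2,"wx":0,"wy":0,"wz":0,"fingers":1},{"x":0.5,"y":0,"z":2,"wx":0,"wy":0,"wz":0,"fingers":1},{"x":0.5,"y":0,"z":2,"wx":0,"wy":0,"wz":0,"fingers":1},{"x":0.5,"y":0,"z":2,"wx":0,"wy":0,"wz":0,"fingers":1}]' 25
```

```text
time_s: 12.7
ee_pos: [0.5144, -0.2429, 0.0459]
tcp_rot: [0.768, 0.64, 0.0, 0.001]
ft_force: [-1.9, 0.8, 5.3]
opening: 0.53
grip_force: 25.0
```

```bash
python3 -m crank '[{"x":0,"y":0,"z":0,"wx":0,"wy":0,"wz":0,"fingers":0.2},{"x":0,"y":0,"z":0,"wx":0,"wy":0,"wz":0,"fingers":0.2},{"x":0,"y":0,"z":0,"wx":0,"wy":0,"wz":0,"fingers":0},{"x":0,"y":0,"z":0,"wx":0,"wy":0,"wz":0,"fingers":0},{"x":0,"y":0,"z":-40,"wx":0,"wy":0,"wz":0,"fingers":0},{"x":0,"y":0,"z":-80,"wx":0,"wy":0,"wz":0,"fingers":0},{"x":0,"y":0,"z":-120,"wx":0,"wy":0,"wz":0,"fingers":0},{"x":0,"y":0,"z":-150,"wx":0,"wy":0,"wz":0,"fingers":0}]'
python3 go.py 0.55 -0.01 0.25 -10.4
```

```text
time_s: 13.37
ee_pos: [0.5144, -0.243, 0.1982]
tcp_rot: [0.768, 0.64, 0.001, 0.002]
ft_force: [-0.0, -0.5, -0.7]
opening: 0.995
grip_force: 0.0
shift [235.5  -7.  -52.1] w [ 0.0037  0.0013 -0.0005] rows>= 6 j6 -0.46 alt dw 3.141
```

```bash
python3 -m crank '[{"x":38,"y":0,"z":-20,"wx":0.003,"wy":0,"wz":0,"fingers":0},{"x":76,"y":-1,"z":-40,"wx":0.003,"wy":0,"wz":0,"fingers":0},{"x":114,"y":-2,"z":-52,"wx":0.003,"wy":0,"wz":0,"fingers":0},{"x":152,"y":-4,"z":-52,"wx":0.003,"wy":0,"wz":0,"fingers":0},{"x":190,"y":-6,"z":-52,"wx":0.003,"wy":0,"wz":0,"fingers":0},{"x":225,"y":-7,"z":-52,"wx":0.003,"wy":0,"wz":0,"fingers":0},{"x":235,"y":-7,"z":-52,"wx":0.003,"wy":0,"wz":0,"fingers":0},{"x":235,"y":-7,"z":-52,"wx":0.003,"wy":0,"wz":0,"fingers":0},{"x":235,"y":-7,"z":-52,"wx":0.003,"wy":0,"wz":0,"fingers":0}]'
cat > look.py <<'E'
import sys
from h import *
im,K,T=cam('wrist');cv2.imwrite(f'pics/{sys.argv[1]}.png',im)
for o in modules(im,K,T): print([np.round(v,4).tolist() for v in o])
E
python3 look.py w7
```

```text
time_s: 14.12
ee_pos: [0.5493, -0.0104, 0.2467]
tcp_rot: [0.768, 0.64, -0.001, -0.001]
ft_force: [-0.2, -0.4, 0.3]
opening: 0.999
grip_force: 0.0
[[0.6192, 0.1117], 22.7168, [373.7591, 71.5893], 0.3276, 0.0257]
```

```bash
python3 go.py 0.6192 0.1117 0.12 22.8
python3 - <<'E'
from h import *
print(get_state()['joint_pos'].round(2))
E
```

```text
shift [133.5  46.7 126.5] w [-2.500e-03 -4.000e-04 -5.805e-01] rows>= 5 j6 -0.04 alt dw 2.561
[-0.23 -0.    1.8  -0.    1.35 -0.04]
```

```bash
python3 -m crank '[{"x":35,"y":12,"z":30,"wx":0,"wy":0,"wz":-0.12,"fingers":0},{"x":70,"y":25,"z":60,"wx":0,"wy":0,"wz":-0.24,"fingers":0},{"x":100,"y":36,"z":90,"wx":0,"wy":0,"wz":-0.36,"fingers":0},{"x":125,"y":44,"z":115,"wx":0,"wy":0,"wz":-0.48,"fingers":0},{"x":134,"y":47,"z":126,"wx":-0.002,"wy":0,"wz":-0.58,"fingers":0},{"x":134,"y":47,"z":126,"wx":-0.002,"wy":0,"wz":-0.58,"fingers":0},{"x":134,"y":47,"z":126,"wx":-0.002,"wy":0,"wz":-0.58,"fingers":0},{"x":134,"y":47,"z":126,"wx":-0.002,"wy":0,"wz":-0.58,"fingers":0}]'; python3 go.py 0.6192 0.1117 0.034 22.8
```

```text
time_s: 14.83
ee_pos: [0.6203, 0.1113, 0.122]
tcp_rot: [0.555, 0.832, 0.0, 0.0]
ft_force: [0.6, 0.6, -0.3]
opening: 1.0
grip_force: 0.0
shift [ 0.8 -1.  88. ] w [ 0.0013  0.0002 -0.0038] rows>= 3 j6 -0.4 alt dw 3.138
```

```bash
python3 -m crank '[{"x":0.5,"y":-1,"z":30,"wx":0,"wy":0,"wz":0,"fingers":0},{"x":0.5,"y":-1,"z":60,"wx":0,"wy":0,"wz":0,"fingers":0},{"x":0.5,"y":-1,"z":80,"wx":0,"wy":0,"wz":0,"fingers":0},{"x":0.5,"y":-1,"z":87,"wx":0,"wy":0,"wz":0,"fingers":0},{"x":0.5,"y":-1,"z":87,"wx":0,"wy":0,"wz":0,"fingers":0.3},{"x":0.5,"y":-1,"z":87,"wx":0,"wy":0,"wz":0,"fingers":1},{"x":0.5,"y":-1,"z":87,"wx":0,"wy":0,"wz":0,"fingers":1},{"x":0.5,"y":-1,"z":87,"wx":0,"wy":0,"wz":0,"fingers":1},{"x":0.5,"y":-1,"z":87,"wx":0,"wy":0,"wz":0,"fingers":1},{"x":0.5,"y":-1,"z":87,"wx":0,"wy":0,"wz":0,"fingers":1},{"x":0.5,"y":-1,"z":87,"wx":0,"wy":0,"wz":0,"fingers":1},{"x":0.5,"y":-1,"z":87,"wx":0,"wy":0,"wz":0,"fingers":1},{"x":0.5,"y":-1,"z":87,"wx":0,"wy":0,"wz":0,"fingers":1}]' 25; python3 go.py 0.5198 -0.2076 0.15 -10.4
```

```text
time_s: 15.92
ee_pos: [0.6187, 0.1134, 0.0342]
tcp_rot: [0.553, 0.833, 0.0, -0.0]
ft_force: [0.5, 0.8, 3.3]
opening: 0.526
grip_force: 25.0
shift [-257.5 -215.5 -116. ] w [ 2.000e-04 -7.000e-04  5.796e-01] rows>= 9 j6 -0.4 alt dw -2.562
```

```bash
python3 -m crank '[{"x":0,"y":0,"z":-30,"wx":0,"wy":0,"wz":0,"fingers":1},{"x":0,"y":0,"z":-65,"wx":0,"wy":0,"wz":0,"fingers":1},{"x":-8,"y":-6,"z":-100,"wx":0,"wy":0,"wz":0,"fingers":1},{"x":-34,"y":-28,"z":-116,"wx":0,"wy":0,"wz":0.08,"fingers":1},{"x":-61,"y":-51,"z":-116,"wx":0,"wy":0,"wz":0.16,"fingers":1},{"x":-88,"y":-74,"z":-116,"wx":0,"wy":0,"wz":0.24,"fingers":1},{"x":-115,"y":-96,"z":-116,"wx":0,"wy":0,"wz":0.32,"fingers":1},{"x":-142,"y":-119,"z":-116,"wx":0,"wy":0,"wz":0.4,"fingers":1},{"x":-169,"y":-141,"z":-116,"wx":0,"wy":0,"wz":0.48,"fingers":1},{"x":-196,"y":-164,"z":-116,"wx":0,"wy":0,"wz":0.54,"fingers":1},{"x":-223,"y":-186,"z":-116,"wx":0,"wy":0,"wz":0.58,"fingers":1},{"x":-245,"y":-205,"z":-116,"wx":0,"wy":0,"wz":0.58,"fingers":1},{"x":-257,"y":-215,"z":-116,"wx":0,"wy":0,"wz":0.58,"fingers":1},{"x":-257,"y":-215,"z":-116,"wx":0,"wy":0,"wz":0.58,"fingers":1},{"x":-257,"y":-215,"z":-116,"wx":0,"wy":0,"wz":0.58,"fingers":1},{"x":-257,"y":-215,"z":-116,"wx":0,"wy":0,"wz":0.58,"fingers":1}]' 25;python3 go.py 0.5198 -0.2076 0.0455 -10.4
```

```text
time_s: 17.25
ee_pos: [0.5199, -0.2062, 0.1492]
tcp_rot: [0.768, 0.64, 0.0, -0.001]
ft_force: [-0.5, -0.5, -1.1]
opening: 0.529
grip_force: 25.0
shift [ -1.5   0.2 103.7] w [-0.0009 -0.0013 -0.0001] rows>= 3 j6 -0.4 alt dw 3.141
```

```bash
python3 -m crank '[{"x":-0.5,"y":0,"z":25,"wx":0,"wy":0,"wz":0,"fingers":1},{"x":-0.5,"y":0,"z":50,"wx":0,"wy":0,"wz":0,"fingers":1},{"x":-0.5,"y":0,"z":70,"wx":0,"wy":0,"wz":0,"fingers":1},{"x":-0.5,"y":0,"z":85,"wx":0,"wy":0,"wz":0,"fingers":1},{"x":-0.5,"y":0,"z":92,"wx":0,"wy":0,"wz":0,"fingers":1},{"x":-0.5,"y":0,"z":97,"wx":0,"wy":0,"wz":0,"fingers":1},{"x":-0.5,"y":0,"z":100,"wx":0,"wy":0,"wz":0,"fingers":1},{"x":-0.5,"y":0,"z":103,"wx":0,"wy":0,"wz":0,"fingers":1},{"x":-0.5,"y":0,"z":104,"wx":0,"wy":0,"wz":0,"fingers":1},{"x":-0.5,"y":0,"z":105,"wx":0,"wy":0,"wz":0,"fingers":1},{"x":-0.5,"y":0,"z":105,"wx":0,"wy":0,"wz":0,"fingers":1},{"x":-0.5,"y":0,"z":105,"wx":0,"wy":0,"wz":0,"fingers":1}]' 25
```

```text
time_s: 18.25
ee_pos: [0.5201, -0.2076, 0.045]
tcp_rot: [0.768, 0.64, 0.0, 0.0]
ft_force: [1.2, 1.2, -0.1]
opening: 0.532
grip_force: 25.0
```

Nearly on the floor, so I'll lower the last 1 mm, release and lift.

```bash
python3 -m crank '[{"x":0,"y":0,"z":1,"wx":0,"wy":0,"wz":0,"fingers":1},{"x":0,"y":0,"z":1,"wx":0,"wy":0,"wz":0,"fingers":1},{"x":0,"y":0,"z":1,"wx":0,"wy":0,"wz":0,"fingers":0.2},{"x":0,"y":0,"z":1,"wx":0,"wy":0,"wz":0,"fingers":0.2},{"x":0,"y":0,"z":1,"wx":0,"wy":0,"wz":0,"fingers":0},{"x":0,"y":0,"z":1,"wx":0,"wy":0,"wz":0,"fingers":0},{"x":0,"y":0,"z":-40,"wx":0,"wy":0,"wz":0,"fingers":0},{"x":0,"y":0,"z":-80,"wx":0,"wy":0,"wz":0,"fingers":0},{"x":0,"y":0,"z":-120,"wx":0,"wy":0,"wz":0,"fingers":0},{"x":0,"y":0,"z":-150,"wx":0,"wy":0,"wz":0,"fingers":0}]'
python3 go.py 0.58 0.12 0.25 -9
```

```text
time_s: 19.08
ee_pos: [0.5205, -0.2079, 0.198]
tcp_rot: [0.768, 0.64, 0.001, 0.001]
ft_force: [0.2, -0.3, 0.6]
opening: 0.999
grip_force: 0.0
shift [333.2  -0.7 -52.2] w [ 0.0026  0.0006 -0.0249] rows>= 9 j6 -0.4 alt dw 3.117
```

```bash
python3 -m crank '[{"x":38,"y":0,"z":-20,"wx":0.002,"wy":0,"wz":0,"fingers":0},{"x":76,"y":0,"z":-40,"wx":0.002,"wy":0,"wz":0,"fingers":0},{"x":114,"y":0,"z":-52,"wx":0.002,"wy":0,"wz":-0.025,"fingers":0},{"x":152,"y":0,"z":-52,"wx":0.002,"wy":0,"wz":-0.025,"fingers":0},{"x":190,"y":0,"z":-52,"wx":0.002,"wy":0,"wz":-0.025,"fingers":0},{"x":228,"y":0,"z":-52,"wx":0.002,"wy":0,"wz":-0.025,"fingers":0},{"x":266,"y":0,"z":-52,"wx":0.002,"wy":0,"wz":-0.025,"fingers":0},{"x":304,"y":0,"z":-52,"wx":0.002,"wy":0,"wz":-0.025,"fingers":0},{"x":333,"y":-1,"z":-52,"wx":0.002,"wy":0,"wz":-0.025,"fingers":0},{"x":333,"y":-1,"z":-52,"wx":0.002,"wy":0,"wz":-0.025,"fingers":0},{"x":333,"y":-1,"z":-52,"wx":0.002,"wy":0,"wz":-0.025,"fingers":0}]'
python3 look.py w8
```

```text
time_s: 20.0
ee_pos: [0.5789, 0.1213, 0.2464]
tcp_rot: [0.759, 0.651, -0.001, -0.001]
ft_force: [-0.0, 0.1, 0.3]
opening: 1.004
grip_force: 0.0
[[0.555, 0.3094], -8.1157, [264.1732, 14.4681], 0.3303, 0.0249]
[[0.6265, 0.218], -8.1103, [357.9443, 109.3955], 0.3655, 0.0253]
```

```bash
python3 go.py 0.6265 0.218 0.12 -8.1; python3 -m crank '[{"x":28,"y":11,"z":40,"wx":0,"wy":0,"wz":0,"fingers":0},{"x":56,"y":22,"z":75,"wx":0,"wy":0,"wz":0,"fingers":0},{"x":80,"y":30,"z":105,"wx":0,"wy":0,"wz":-0.01,"fingers":0},{"x":88,"y":32,"z":126,"wx":0,"wy":0,"wz":-0.01,"fingers":0},{"x":88,"y":32,"z":126,"wx":0,"wy":0,"wz":-0.01,"fingers":0},{"x":88,"y":32,"z":126,"wx":0,"wy":0,"wz":-0.01,"fingers":0},{"x":88,"y":32,"z":126,"wx":0,"wy":0,"wz":-0.01,"fingers":0}]';  python3 go.py 0.6265 0.218 0.034 -8.1
```

```text
shift [104.   32.1 126.4] w [-0.0029 -0.0002 -0.0148] rows>= 5 j6 0.17 alt dw 3.127
time_s: 20.63
ee_pos: [0.6251, 0.2007, 0.1226]
tcp_rot: [0.758, 0.653, 0.0, -0.0]
ft_force: [0.5, -0.8, -0.9]
opening: 1.001
grip_force: 0.0
shift [17.2 -1.2 88.6] w [-0.0002 -0.001  -0.0072] rows>= 3 j6 0.29 alt dw 3.134
```

My guessed x shift came out short by 17 mm, so I'll correct it while still high and then descend.

```bash
python3 -m crank '[{"x":17,"y":-1,"z":0,"wx":0,"wy":0,"wz":-0.007,"fingers":0},{"x":17,"y":-1,"z":20,"wx":0,"wy":0,"wz":-0.007,"fingers":0},{"x":17,"y":-1,"z":50,"wx":0,"wy":0,"wz":-0.007,"fingers":0},{"x":17,"y":-1,"z":78,"wx":0,"wy":0,"wz":-0.007,"fingers":0},{"x":17,"y":-1,"z":87.5,"wx":0,"wy":0,"wz":-0.007,"fingers":0},{"x":17,"y":-1,"z":87.5,"wx":0,"wy":0,"wz":-0.007,"fingers":0.3},{"x":17,"y":-1,"z":87.5,"wx":0,"wy":0,"wz":-0.007,"fingers":1},{"x":17,"y":-1,"z":87.5,"wx":0,"wy":0,"wz":-0.007,"fingers":1},{"x":17,"y":-1,"z":87.5,"wx":0,"wy":0,"wz":-0.007,"fingers":1},{"x":17,"y":-1,"z":87.5,"wx":0,"wy":0,"wz":-0.007,"fingers":1},{"x":17,"y":-1,"z":87.5,"wx":0,"wy":0,"wz":-0.007,"fingers":1},{"x":17,"y":-1,"z":87.5,"wx":0,"wy":0,"wz":-0.007,"fingers":1},{"x":17,"y":-1,"z":87.5,"wx":0,"wy":0,"wz":-0.007,"fingers":1},{"x":17,"y":-1,"z":87.5,"wx":0,"wy":0,"wz":-0.007,"fingers":1}]' 25; python3 go.py 0.526 -0.1737 0.15 -10.4
```

```text
time_s: 21.8
ee_pos: [0.6259, 0.2194, 0.0339]
tcp_rot: [0.755, 0.656, -0.0, -0.001]
ft_force: [-1.2, -0.5, 3.9]
opening: 0.532
grip_force: 24.9
shift [-403.   -44.3 -116.4] w [-0.0017 -0.0009  0.0416] rows>= 11 j6 0.3 alt dw -3.1
```

```bash
python3 -m crank '[{"x":0,"y":0,"z":-30,"wx":0,"wy":0,"wz":0,"fingers":1},{"x":0,"y":0,"z":-65,"wx":0,"wy":0,"wz":0,"fingers":1},{"x":-10,"y":-1,"z":-100,"wx":0,"wy":0,"wz":0,"fingers":1},{"x":-40,"y":-4,"z":-116,"wx":0,"wy":0,"wz":0.02,"fingers":1},{"x":-78,"y":-8,"z":-116,"wx":0,"wy":0,"wz":0.042,"fingers":1},{"x":-116,"y":-12,"z":-116,"wx":0,"wy":0,"wz":0.042,"fingers":1},{"x":-154,"y":-17,"z":-116,"wx":0,"wy":0,"wz":0.042,"fingers":1},{"x":-192,"y":-21,"z":-116,"wx":0,"wy":0,"wz":0.042,"fingers":1},{"x":-230,"y":-25,"z":-116,"wx":0,"wy":0,"wz":0.042,"fingers":1},{"x":-268,"y":-29,"z":-116,"wx":0,"wy":0,"wz":0.042,"fingers":1},{"x":-306,"y":-33,"z":-116,"wx":0,"wy":0,"wz":0.042,"fingers":1},{"x":-344,"y":-38,"z":-116,"wx":0,"wy":0,"wz":0.042,"fingers":1},{"x":-380,"y":-42,"z":-116,"wx":0,"wy":0,"wz":0.042,"fingers":1},{"x":-403,"y":-44,"z":-116,"wx":0,"wy":0,"wz":0.042,"fingers":1},{"x":-403,"y":-44,"z":-116,"wx":0,"wy":0,"wz":0.042,"fingers":1},{"x":-403,"y":-44,"z":-116,"wx":0,"wy":0,"wz":0.042,"fingers":1},{"x":-403,"y":-44,"z":-116,"wx":0,"wy":0,"wz":0.042,"fingers":1}]' 25;python3 go.py 0.526 -0.1737 0.0455 -10.4
```

```text
time_s: 23.22
ee_pos: [0.5259, -0.1731, 0.1487]
tcp_rot: [0.768, 0.64, -0.0, -0.002]
ft_force: [-0.4, -0.4, -0.4]
opening: 0.533
grip_force: 24.9
shift [ -0.7   0.6 103.2] w [-0.0031 -0.0013 -0.0003] rows>= 3 j6 -0.34 alt dw 3.141
```

```bash
python3 -m crank '[{"x":0,"y":0,"z":25,"wx":-0.002,"wy":0,"wz":0,"fingers":1},{"x":0,"y":0,"z":50,"wx":-0.002,"wy":0,"wz":0,"fingers":1},{"x":0,"y":0,"z":70,"wx":-0.002,"wy":0,"wz":0,"fingers":1},{"x":0,"y":0,"z":85,"wx":-0.002,"wy":0,"wz":0,"fingers":1},{"x":0,"y":0,"z":92,"wx":-0.002,"wy":0,"wz":0,"fingers":1},{"x":0,"y":0,"z":97,"wx":-0.002,"wy":0,"wz":0,"fingers":1},{"x":0,"y":0,"z":100,"wx":-0.002,"wy":0,"wz":0,"fingers":1},{"x":0,"y":0,"z":103,"wx":-0.002,"wy":0,"wz":0,"fingers":1},{"x":0,"y":0,"z":104,"wx":-0.002,"wy":0,"wz":0,"fingers":1},{"x":0,"y":0,"z":105,"wx":-0.002,"wy":0,"wz":0,"fingers":1},{"x":0,"y":0,"z":105,"wx":-0.002,"wy":0,"wz":0,"fingers":1},{"x":0,"y":0,"z":105,"wx":-0.002,"wy":0,"wz":0,"fingers":1}]' 25
```

```text
time_s: 24.22
ee_pos: [0.526, -0.1739, 0.0446]
tcp_rot: [0.768, 0.64, 0.0, 0.0]
ft_force: [-0.2, -0.8, -1.2]
opening: 0.531
grip_force: 24.9
```

```bash
python3 -m crank '[{"x":0,"y":0,"z":1.5,"wx":0,"wy":0,"wz":0,"fingers":1},{"x":0,"y":0,"z":1.5,"wx":0,"wy":0,"wz":0,"fingers":1},{"x":0,"y":0,"z":1.5,"wx":0,"wy":0,"wz":0,"fingers":1}]' 25;  python3 -m crank '[{"x":0,"y":0,"z":0,"wx":0,"wy":0,"wz":0,"fingers":0.2},{"x":0,"y":0,"z":0,"wx":0,"wy":0,"wz":0,"fingers":0.2},{"x":0,"y":0,"z":0,"wx":0,"wy":0,"wz":0,"fingers":0},{"x":0,"y":0,"z":0,"wx":0,"wy":0,"wz":0,"fingers":0},{"x":0,"y":0,"z":-40,"wx":0,"wy":0,"wz":0,"fingers":0},{"x":0,"y":0,"z":-80,"wx":0,"wy":0,"wz":0,"fingers":0},{"x":0,"y":0,"z":-120,"wx":0,"wy":0,"wz":0,"fingers":0},{"x":0,"y":0,"z":-150,"wx":0,"wy":0,"wz":0,"fingers":0}]'
python3 go.py 0.56 0.2 0.25 -8
```

```text
time_s: 24.47
ee_pos: [0.5262, -0.174, 0.0439]
tcp_rot: [0.768, 0.64, 0.0, -0.0]
ft_force: [-2.3, 0.5, 7.2]
opening: 0.53
grip_force: 24.9
time_s: 25.13
ee_pos: [0.5265, -0.1742, 0.1959]
tcp_rot: [0.768, 0.64, 0.001, 0.001]
ft_force: [0.9, -0.9, 1.0]
opening: 0.996
grip_force: 0.0
shift [374.  -34.6 -54.3] w [ 0.0026  0.0004 -0.0424] rows>= 10 j6 -0.34 alt dw 3.099
```

```bash
python3 -m crank '[{"x":38,"y":0,"z":-20,"wx":0.002,"wy":0,"wz":0,"fingers":0},{"x":76,"y":-5,"z":-40,"wx":0.002,"wy":0,"wz":0,"fingers":0},{"x":114,"y":-10,"z":-54,"wx":0.002,"wy":0,"wz":-0.042,"fingers":0},{"x":152,"y":-14,"z":-54,"wx":0.002,"wy":0,"wz":-0.042,"fingers":0},{"x":190,"y":-17,"z":-54,"wx":0.002,"wy":0,"wz":-0.042,"fingers":0},{"x":228,"y":-20,"z":-54,"wx":0.002,"wy":0,"wz":-0.042,"fingers":0},{"x":266,"y":-24,"z":-54,"wx":0.002,"wy":0,"wz":-0.042,"fingers":0},{"x":304,"y":-28,"z":-54,"wx":0.002,"wy":0,"wz":-0.042,"fingers":0},{"x":342,"y":-32,"z":-54,"wx":0.002,"wy":0,"wz":-0.042,"fingers":0},{"x":374,"y":-35,"z":-54,"wx":0.002,"wy":0,"wz":-0.042,"fingers":0},{"x":374,"y":-35,"z":-54,"wx":0.002,"wy":0,"wz":-0.042,"fingers":0},{"x":374,"y":-35,"z":-54,"wx":0.002,"wy":0,"wz":-0.042,"fingers":0}]'
python3 look.py w9; python3 go.py 0.555 0.3094 0.12 -8.1
```

```text
time_s: 26.13
ee_pos: [0.5587, 0.2016, 0.2464]
tcp_rot: [0.754, 0.657, -0.001, -0.001]
ft_force: [0.6, -0.8, -0.1]
opening: 0.999
grip_force: 0.0
[[0.5745, 0.3871], 164.9162, [301.5152, 8.9696], 0.0, 0.0243]
[[0.6688, 0.3023], -90.7543, [421.6764, 101.5482], 0.0, 0.0247]
[[0.5551, 0.3102], -8.6775, [303.6212, 104.8168], 0.3571, 0.0249]
shift [107.4 -18.5 126.5] w [-0.0029 -0.0001  0.0024] rows>= 5 j6 0.29 alt dw -3.139
```

```bash
python3 -m crank '[{"x":35,"y":-6,"z":40,"wx":0,"wy":0,"wz":0,"fingers":0},{"x":70,"y":-12,"z":75,"wx":-0.002,"wy":0,"wz":0,"fingers":0},{"x":100,"y":-17,"z":105,"wx":-0.002,"wy":0,"wz":0.006,"fingers":0},{"x":108,"y":-18.5,"z":126,"wx":-0.002,"wy":0,"wz":0.006,"fingers":0},{"x":108,"y":-18.5,"z":126,"wx":-0.002,"wy":0,"wz":0.006,"fingers":0},{"x":108,"y":-18.5,"z":126,"wx":-0.002,"wy":0,"wz":0.006,"fingers":0},{"x":108,"y":-18.5,"z":126,"wx":-0.002,"wy":0,"wz":0.006,"fingers":0}]';  python3 go.py 0.5551 0.3102 0.034 -8.5
```

```text
time_s: 26.77
ee_pos: [0.5567, 0.3087, 0.1222]
tcp_rot: [0.757, 0.653, 0.001, 0.0]
ft_force: [0.2, 0.1, 0.4]
opening: 1.002
grip_force: 0.0
shift [ 1.2 -1.9 88.2] w [ 0.0013 -0.001   0.0008] rows>= 3 j6 0.48 alt dw -3.141
```

```bash
python3 -m crank '[{"x":1,"y":-2,"z":30,"wx":0,"wy":0,"wz":0,"fingers":0},{"x":1,"y":-2,"z":60,"wx":0,"wy":0,"wz":0,"fingers":0},{"x":1,"y":-2,"z":80,"wx":0,"wy":0,"wz":0,"fingers":0},{"x":1,"y":-2,"z":87,"wx":0,"wy":0,"wz":0,"fingers":0},{"x":1,"y":-2,"z":87,"wx":0,"wy":0,"wz":0,"fingers":0.3},{"x":1,"y":-2,"z":87,"wx":0,"wy":0,"wz":0,"fingers":1},{"x":1,"y":-2,"z":87,"wx":0,"wy":0,"wz":0,"fingers":1},{"x":1,"y":-2,"z":87,"wx":0,"wy":0,"wz":0,"fingers":1},{"x":1,"y":-2,"z":87,"wx":0,"wy":0,"wz":0,"fingers":1},{"x":1,"y":-2,"z":87,"wx":0,"wy":0,"wz":0,"fingers":1},{"x":1,"y":-2,"z":87,"wx":0,"wy":0,"wz":0,"fingers":1},{"x":1,"y":-2,"z":87,"wx":0,"wy":0,"wz":0,"fingers":1},{"x":1,"y":-2,"z":87,"wx":0,"wy":0,"wz":0,"fingers":1}]' 25; python3 go.py 0.5323 -0.1398 0.15 -10.4
```

```text
time_s: 27.85
ee_pos: [0.554, 0.3115, 0.0345]
tcp_rot: [0.757, 0.654, 0.0, -0.0]
ft_force: [0.1, 0.7, 3.2]
opening: 0.533
grip_force: 25.0
shift [-449.6   44.1 -115.9] w [ 0.0003 -0.001   0.0357] rows>= 12 j6 0.48 alt dw -3.106
```

```bash
python3 -m crank '[{"x":0,"y":0,"z":-30,"wx":0,"wy":0,"wz":0,"fingers":1},{"x":0,"y":0,"z":-65,"wx":0,"wy":0,"wz":0,"fingers":1},{"x":-10,"y":1,"z":-100,"wx":0,"wy":0,"wz":0,"fingers":1},{"x":-40,"y":4,"z":-116,"wx":0,"wy":0,"wz":0.02,"fingers":1},{"x":-78,"y":8,"z":-116,"wx":0,"wy":0,"wz":0.036,"fingers":1},{"x":-116,"y":12,"z":-116,"wx":0,"wy":0,"wz":0.036,"fingers":1},{"x":-154,"y":16,"z":-116,"wx":0,"wy":0,"wz":0.036,"fingers":1},{"x":-192,"y":20,"z":-116,"wx":0,"wy":0,"wz":0.036,"fingers":1},{"x":-230,"y":23,"z":-116,"wx":0,"wy":0,"wz":0.036,"fingers":1},{"x":-268,"y":27,"z":-116,"wx":0,"wy":0,"wz":0.036,"fingers":1},{"x":-306,"y":31,"z":-116,"wx":0,"wy":0,"wz":0.036,"fingers":1},{"x":-344,"y":34,"z":-116,"wx":0,"wy":0,"wz":0.036,"fingers":1},{"x":-382,"y":38,"z":-116,"wx":0,"wy":0,"wz":0.036,"fingers":1},{"x":-420,"y":42,"z":-116,"wx":0,"wy":0,"wz":0.036,"fingers":1},{"x":-443,"y":44,"z":-116,"wx":0,"wy":0,"wz":0.036,"fingers":1},{"x":-450,"y":44,"z":-116,"wx":0,"wy":0,"wz":0.036,"fingers":1},{"x":-450,"y":44,"z":-116,"wx":0,"wy":0,"wz":0.036,"fingers":1},{"x":-450,"y":44,"z":-116,"wx":0,"wy":0,"wz":0.036,"fingers":1},{"x":-450,"y":44,"z":-116,"wx":0,"wy":0,"wz":0.036,"fingers":1}]' 25;python3 go.py 0.5323 -0.1398 0.0455 -10.4
```

```text
time_s: 29.43
ee_pos: [0.5316, -0.1389, 0.1493]
tcp_rot: [0.768, 0.64, 0.0, -0.001]
ft_force: [-0.2, 0.3, -0.4]
opening: 0.529
grip_force: 25.0
shift [ -0.9   0.9 103.8] w [-0.0011 -0.0013  0.001 ] rows>= 3 j6 -0.28 alt dw -3.141
```

```bash
python3 -m crank '[{"x":0,"y":0.5,"z":25,"wx":0,"wy":0,"wz":0,"fingers":1},{"x":0,"y":0.5,"z":50,"wx":0,"wy":0,"wz":0,"fingers":1},{"x":0,"y":0.5,"z":70,"wx":0,"wy":0,"wz":0,"fingers":1},{"x":0,"y":0.5,"z":85,"wx":0,"wy":0,"wz":0,"fingers":1},{"x":0,"y":0.5,"z":92,"wx":0,"wy":0,"wz":0,"fingers":1},{"x":0,"y":0.5,"z":97,"wx":0,"wy":0,"wz":0,"fingers":1},{"x":0,"y":0.5,"z":100,"wx":0,"wy":0,"wz":0,"fingers":1},{"x":0,"y":0.5,"z":103,"wx":0,"wy":0,"wz":0,"fingers":1},{"x":0,"y":0.5,"z":105,"wx":0,"wy":0,"wz":0,"fingers":1},{"x":0,"y":0.5,"z":106,"wx":0,"wy":0,"wz":0,"fingers":1},{"x":0,"y":0.5,"z":106,"wx":0,"wy":0,"wz":0,"fingers":1},{"x":0,"y":0.5,"z":106,"wx":0,"wy":0,"wz":0,"fingers":1}]' 25
```

```text
time_s: 30.43
ee_pos: [0.5328, -0.1406, 0.0445]
tcp_rot: [0.768, 0.64, 0.0, 0.0]
ft_force: [-0.5, -0.9, 2.8]
opening: 0.53
grip_force: 25.0
```

```bash
python3 -m crank '[{"x":0,"y":0,"z":0.5,"wx":0,"wy":0,"wz":0,"fingers":0.2},{"x":0,"y":0,"z":0.5,"wx":0,"wy":0,"wz":0,"fingers":0.2},{"x":0,"y":0,"z":0.5,"wx":0,"wy":0,"wz":0,"fingers":0},{"x":0,"y":0,"z":0.5,"wx":0,"wy":0,"wz":0,"fingers":0},{"x":0,"y":0,"z":-40,"wx":0,"wy":0,"wz":0,"fingers":0},{"x":0,"y":0,"z":-80,"wx":0,"wy":0,"wz":0,"fingers":0},{"x":-25,"y":0,"z":-120,"wx":0,"wy":0,"wz":0,"fingers":0},{"x":-60,"y":0,"z":-160,"wx":0,"wy":0,"wz":0,"fingers":0},{"x":-85,"y":0,"z":-195,"wx":0,"wy":0,"wz":0,"fingers":0},{"x":-85,"y":0,"z":-195,"wx":0,"wy":0,"wz":0,"fingers":0},{"x":-85,"y":0,"z":-195,"wx":0,"wy":0,"wz":0,"fingers":0}]'
cat > lookr.py <<'E'
import sys
from h import *
im,K,T=cam('wrist');cv2.imwrite(f'pics/{sys.argv[1]}.png',im)
for o in modules(im,K,T,.038): print(torail(o[0]).round(4),round(o[1]+10.38,1),o[2].round())
m=masks(im)
o=max(blobs(m['orange'],50),key=lambda q:q[1]); q=np.argwhere(o[2])[:,::-1].astype(np.float32);l=cv2.fitLine(q,2,0,.01,.01).ravel()
p=onz(K,T,[l[2:]-15*l[:2],l[2:]+15*l[:2]],.078);v=p[1]-p[0]
print('bar',torail(onz(K,T,o[0],.075)[0]).round(4),'bar yaw vs rail y (deg)',((np.degrees(np.arctan2(-v[0],v[1]))+10.38+90)%180-90).round(1),o[0])
B=m['blue'].astype(np.uint8).copy();B[:,:270]=0;B[:,385:]=0
b=max(blobs(B,100),key=lambda q:q[1]);q=np.argwhere(b[2])[:,::-1];print('stop y range',torail(onz(K,T,q,.044))[:,1].min().round(4),torail(onz(K,T,q,.044))[:,1].max().round(4))
E
python3 lookr.py w10
```

```text
time_s: 31.35
ee_pos: [0.5184, -0.2275, 0.2436]
tcp_rot: [0.769, 0.639, 0.001, 0.004]
ft_force: [-0.4, -0.3, 0.9]
opening: 1.001
grip_force: 0.0
[0.0015 0.0202] -0.4 [320. 126.]
[ 0.0013 -0.0142] 0.6 [320. 164.]
[ 0.0015 -0.0493] 0.2 [320. 202.]
[ 0.0023 -0.0842] -0.5 [321. 238.]
bar [0.003 0.101] bar yaw vs rail y (deg) 79.7 [315.8141844  12.1787234]
stop y range 0.0777 0.1084
```

View pics/w10.png

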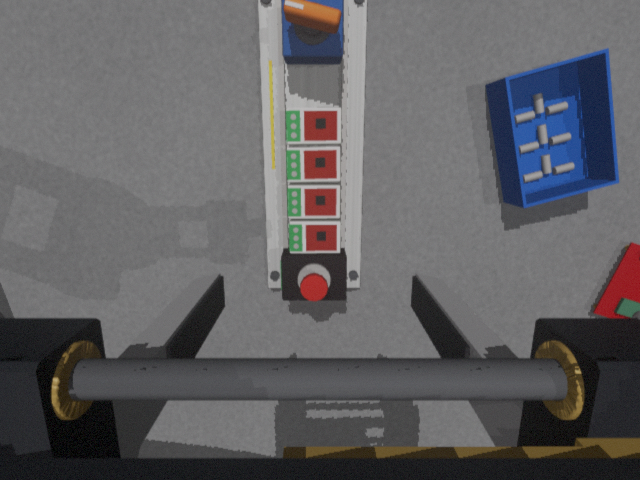

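The row of four stands straight in the channel with gaps of about 2–3 mm and the terminals on the striped side, (293,126) to (296,238). The stop is at (313,30). I'll grip the bar again and slide the stop up.

```bash
python3 go.py 0.5464 -0.0700 0.15 66
```

```text
shift [158.2  -0.3  90.2] w [ 0.0023  0.0029 -1.3358] rows>= 11 j6 -0.43 alt dw 1.806
```

```bash
python3 -m crank '[{"x":15,"y":0,"z":0,"wx":0,"wy":0,"wz":-0.12,"fingers":0},{"x":30,"y":0,"z":0,"wx":0,"wy":0,"wz":-0.24,"fingers":0.2},{"x":50,"y":0,"z":5,"wx":0,"wy":0,"wz":-0.36,"fingers":0.4},{"x":70,"y":0,"z":10,"wx":0,"wy":0,"wz":-0.48,"fingers":0.5},{"x":90,"y":0,"z":20,"wx":0,"wy":0,"wz":-0.6,"fingers":0.5},{"x":110,"y":0,"z":35,"wx":0,"wy":0,"wz":-0.72,"fingers":0.5},{"x":130,"y":0,"z":50,"wx":0,"wy":0,"wz":-0.84,"fingers":0.5},{"x":145,"y":0,"z":65,"wx":0,"wy":0,"wz":-0.96,"fingers":0.5},{"x":155,"y":0,"z":80,"wx":0,"wy":0,"wz":-1.08,"fingers":0.5},{"x":158,"y":0,"z":90,"wx":0,"wy":0,"wz":-1.2,"fingers":0.5},{"x":158,"y":0,"z":90,"wx":0,"wy":0,"wz":-1.3,"fingers":0.5},{"x":158,"y":0,"z":90,"wx":0.002,"wy":0.003,"wz":-1.336,"fingers":0.5},{"x":158,"y":0,"z":90,"wx":0.002,"wy":0.003,"wz":-1.336,"fingers":0.5},{"x":158,"y":0,"z":90,"wx":0.002,"wy":0.003,"wz":-1.336,"fingers":0.5}]';python3 go.py 0.5464 -0.0700 0.077 66; python3 go.py 0.5464 -0.0700 0.077 66 >/dev/null
```

```text
time_s: 32.57
ee_pos: [0.5442, -0.0674, 0.1467]
tcp_rot: [0.207, 0.978, 0.001, -0.003]
ft_force: [0.7, 0.0, -0.6]
opening: 0.502
grip_force: 0.0
shift [-3.5 -1.6 69.6] w [ 0.0007 -0.0073  0.002 ] rows>= 2 j6 -1.49 alt dw -3.14
```

```bash
python3 -m crank '[{"x":-3.5,"y":-1.5,"z":25,"wx":0,"wy":-0.007,"wz":0,"fingers":0.5},{"x":-3.5,"y":-1.5,"z":50,"wx":0,"wy":-0.007,"wz":0,"fingers":0.5},{"x":-3.5,"y":-1.5,"z":64,"wx":0,"wy":-0.007,"wz":0,"fingers":0.5},{"x":-3.5,"y":-1.5,"z":69,"wx":0,"wy":-0.007,"wz":0,"fingers":0.5},{"x":-3.5,"y":-1.5,"z":69,"wx":0,"wy":-0.007,"wz":0,"fingers":1},{"x":-3.5,"y":-1.5,"z":69,"wx":0,"wy":-0.007,"wz":0,"fingers":1},{"x":-3.5,"y":-1.5,"z":69,"wx":0,"wy":-0.007,"wz":0,"fingers":1},{"x":-3.5,"y":-1.5,"z":69,"wx":0,"wy":-0.007,"wz":0,"fingers":1},{"x":-3.5,"y":-1.5,"z":69,"wx":0,"wy":-0.007,"wz":0,"fingers":1},{"x":-3.5,"y":-1.5,"z":69,"wx":0,"wy":-0.007,"wz":0,"fingers":1},{"x":-3.5,"y":-1.5,"z":69,"wx":0,"wy":-0.007,"wz":0,"fingers":1}]' 20
python3 - <<'E'
from h import *
s=get_state();print(torail(s['ee_pos']));M=R.from_quat(s['tcp_rot']).as_matrix()
for d in(-30,-42):print(M.T@np.r_[U_*d,0])
E
```

```text
time_s: 33.48
ee_pos: [0.549, -0.0716, 0.0809]
tcp_rot: [0.207, 0.978, 0.0, 0.003]
ft_force: [2.4, 0.9, 3.0]
opening: 0.124
grip_force: 20.0
[0.00420204 0.0920837 ]
[-7.00949438e+00 -2.91696242e+01  3.79557310e-03]
[-9.81329213e+00 -4.08374738e+01  5.31380235e-03]
```

```bash
python3 -m crank '[{"x":0,"y":-7.3,"z":1,"wx":0,"wy":0,"wz":0,"fingers":1},{"x":-1.5,"y":-14.7,"z":2,"wx":0,"wy":0,"wz":0,"fingers":1},{"x":-3,"y":-22,"z":2,"wx":0,"wy":0,"wz":0,"fingers":1},{"x":-4,"y":-29,"z":2,"wx":0,"wy":0,"wz":0,"fingers":1},{"x":-4.8,"y":-32.5,"z":2,"wx":0,"wy":0,"wz":0,"fingers":1},{"x":-5.5,"y":-36,"z":2,"wx":0,"wy":0,"wz":0,"fingers":1},{"x":-6,"y":-38,"z":2,"wx":0,"wy":0,"wz":0,"fingers":1},{"x":-6,"y":-38,"z":2,"wx":0,"wy":0,"wz":0,"fingers":1},{"x":-6,"y":-38,"z":2,"wx":0,"wy":0,"wz":0,"fingers":1}]'; python3 -c "
from h import *
s=get_state();print(torail(s['ee_pos']),s['ft_force'][:2]@U_,s['ft_force'][:2]@E_)"
```

```text
time_s: 34.23
ee_pos: [0.5417, -0.1096, 0.0809]
tcp_rot: [0.207, 0.978, -0.0, 0.006]
ft_force: [7.2, 1.8, 6.8]
opening: 0.125
grip_force: 20.0
[0.00388539 0.05341146] 3.0351251258886225 6.806567586156134
```

```bash
python3 -m crank '[{"x":-0.5,"y":-1,"z":-1.5,"wx":0,"wy":0,"wz":0,"fingers":1},{"x":-0.5,"y":-2,"z":-1.5,"wx":0,"wy":0,"wz":0,"fingers":1},{"x":-0.5,"y":-2,"z":-1.5,"wx":0,"wy":0,"wz":0,"fingers":1},{"x":-0.5,"y":-2,"z":-1.5,"wx":0,"wy":0,"wz":0,"fingers":1}]'; python3 -c "
from h import *
s=get_state();print(torail(s['ee_pos']),s['ft_force'][:2]@U_,s['ft_force'][:2]@E_)"; python3 -m crank '[{"x":-0.5,"y":-1,"z":0,"wx":0,"wy":0,"wz":0,"fingers":1},{"x":-0.5,"y":-2,"z":0,"wx":0,"wy":0,"wz":0,"fingers":1},{"x":-0.5,"y":-2,"z":0,"wx":0,"wy":0,"wz":0,"fingers":1},{"x":-0.5,"y":-2,"z":0,"wx":0,"wy":0,"wz":0,"fingers":1}]'; python3 -c "
from h import *
s=get_state();print(torail(s['ee_pos']),s['ft_force'][:2]@U_,s['ft_force'][:2]@E_)"
```

```text
time_s: 34.57
ee_pos: [0.5416, -0.1098, 0.081]
tcp_rot: [0.208, 0.978, 0.002, 0.007]
ft_force: [13.5, 6.6, -0.9]
opening: 0.128
grip_force: 20.0
[0.00374396 0.05314486] 8.937109513872848 12.123429358325607
time_s: 34.9
ee_pos: [0.5415, -0.11, 0.081]
tcp_rot: [0.208, 0.978, 0.004, 0.007]
ft_force: [15.0, 13.6, -1.0]
opening: 0.122
grip_force: 20.0
[0.00371966 0.05289149] 16.081934703108534 12.293973986379186
```

```bash
python3 -m crank '[{"x":2,"y":3,"z":0,"wx":0,"wy":0,"wz":0,"fingers":0.5},{"x":2,"y":3,"z":0,"wx":0,"wy":0,"wz":0,"fingers":0.5},{"x":2,"y":3,"z":0,"wx":0,"wy":0,"wz":0,"fingers":0.5},{"x":2,"y":3,"z":0,"wx":0,"wy":0,"wz":0,"fingers":0.5},{"x":2,"y":3,"z":-40,"wx":0,"wy":0,"wz":0,"fingers":0.5},{"x":2,"y":3,"z":-80,"wx":0,"wy":0,"wz":0,"fingers":0.4},{"x":2,"y":3,"z":-120,"wx":0,"wy":0,"wz":0,"fingers":0.4},{"x":2,"y":3,"z":-120,"wx":0,"wy":0,"wz":0,"fingers":0.4}]'; python3 go.py 0.521 -0.18 0.22 -10.4
```

```text
time_s: 35.57
ee_pos: [0.5402, -0.1111, 0.2081]
tcp_rot: [0.207, 0.978, -0.002, 0.009]
ft_force: [0.9, 0.1, 1.6]
opening: 0.594
grip_force: 0.0
shift [-10.5 -70.7 -11.8] w [0.0122 0.0146 1.3351] rows>= 11 j6 -1.56 alt dw -1.807
```

```bash
python3 -m crank '[{"x":-2,"y":-10,"z":-12,"wx":0,"wy":0,"wz":0.12,"fingers":0.4},{"x":-4,"y":-20,"z":-12,"wx":0,"wy":0,"wz":0.24,"fingers":0.4},{"x":-6,"y":-30,"z":-12,"wx":0,"wy":0,"wz":0.36,"fingers":0.4},{"x":-8,"y":-40,"z":-12,"wx":0,"wy":0,"wz":0.48,"fingers":0.4},{"x":-10,"y":-50,"z":-12,"wx":0,"wy":0,"wz":0.6,"fingers":0.4},{"x":-10,"y":-60,"z":-12,"wx":0,"wy":0,"wz":0.72,"fingers":0.4},{"x":-10,"y":-70,"z":-12,"wx":0,"wy":0,"wz":0.84,"fingers":0.4},{"x":-10,"y":-71,"z":-12,"wx":0,"wy":0,"wz":0.96,"fingers":0.4},{"x":-10,"y":-71,"z":-12,"wx":0,"wy":0,"wz":1.08,"fingers":0.4},{"x":-10,"y":-71,"z":-12,"wx":0,"wy":0,"wz":1.2,"fingers":0.4},{"x":-10,"y":-71,"z":-12,"wx":0,"wy":0,"wz":1.3,"fingers":0.4},{"x":-10,"y":-71,"z":-12,"wx":0,"wy":0,"wz":1.335,"fingers":0.4},{"x":-10,"y":-71,"z":-12,"wx":0,"wy":0,"wz":1.335,"fingers":0.4},{"x":-10,"y":-71,"z":-12,"wx":0,"wy":0,"wz":1.335,"fingers":0.4},{"x":-10,"y":-71,"z":-12,"wx":0,"wy":0,"wz":1.335,"fingers":0.4}]'; python3 lookr.py w11
```

```text
time_s: 36.82
ee_pos: [0.5164, -0.178, 0.2108]
tcp_rot: [0.768, 0.641, 0.001, 0.001]
ft_force: [-0.0, -0.3, 0.5]
opening: 0.603
grip_force: 0.0
[0.0009 0.0092] -8.8 [334. 197.]
[ 0.001  -0.0203] -1.7 [333. 230.]
[ 0.0017 -0.0445] -0.3 [334. 256.]
bar [0.0027 0.0527] bar yaw vs rail y (deg) 75.9 [332.20231214 143.61271676]
stop y range 0.0559 0.0746
```

View pics/w11.png

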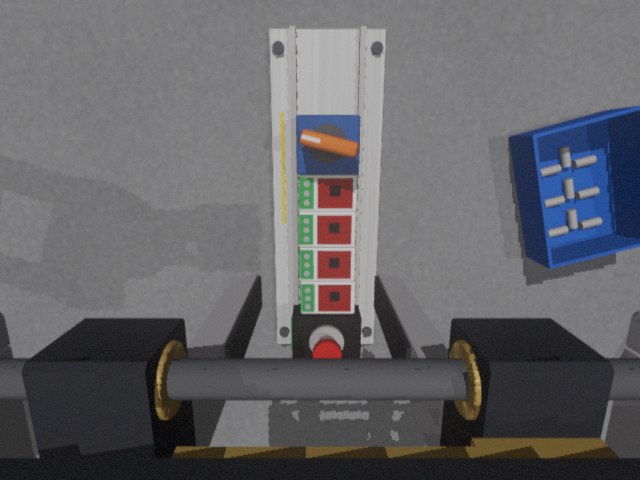

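The view shows the stop at (330,145) against the row, whose modules run from (333,193) to (333,297) with no visible gaps. The bar axis is at about rail (0, 52.7) mm. I'll grip again, centred, to tighten.

```bash
python3 -c "
from h import *
print(rail(0,.0528))"; python3 go.py 0.5378 -0.1095 0.13 66
```

```text
[ 0.53781328 -0.1094641 ]
shift [71.2  8.5 81. ] w [ 0.0025  0.0019 -1.3325] rows>= 11 j6 -0.36 alt dw 1.809
```

```bash
python3 -m crank '[{"x":10,"y":2,"z":0,"wx":0,"wy":0,"wz":-0.12,"fingers":0.5},{"x":20,"y":4,"z":0,"wx":0,"wy":0,"wz":-0.24,"fingers":0.5},{"x":30,"y":6,"z":10,"wx":0,"wy":0,"wz":-0.36,"fingers":0.5},{"x":40,"y":8,"z":20,"wx":0,"wy":0,"wz":-0.48,"fingers":0.5},{"x":50,"y":8,"z":30,"wx":0,"wy":0,"wz":-0.6,"fingers":0.5},{"x":60,"y":8,"z":40,"wx":0,"wy":0,"wz":-0.72,"fingers":0.5},{"x":70,"y":8,"z":50,"wx":0,"wy":0,"wz":-0.84,"fingers":0.5},{"x":71,"y":8.5,"z":60,"wx":0,"wy":0,"wz":-0.96,"fingers":0.5},{"x":71,"y":8.5,"z":70,"wx":0,"wy":0,"wz":-1.08,"fingers":0.5},{"x":71,"y":8.5,"z":80,"wx":0,"wy":0,"wz":-1.2,"fingers":0.5},{"x":71,"y":8.5,"z":81,"wx":0,"wy":0,"wz":-1.3,"fingers":0.5},{"x":71,"y":8.5,"z":81,"wx":0,"wy":0,"wz":-1.333,"fingers":0.5},{"x":71,"y":8.5,"z":81,"wx":0,"wy":0,"wz":-1.333,"fingers":0.5},{"x":71,"y":8.5,"z":81,"wx":0,"wy":0,"wz":-1.333,"fingers":0.5},{"x":71,"y":8.5,"z":81,"wx":0,"wy":0,"wz":-1.333,"fingers":0.5},{"x":71,"y":8.5,"z":81,"wx":0,"wy":0,"wz":-1.333,"fingers":0.5}]';python3 go.py 0.5378 -0.1095 0.077 66
```

```text
time_s: 38.2
ee_pos: [0.5381, -0.1097, 0.1304]
tcp_rot: [0.208, 0.978, 0.0, 0.002]
ft_force: [0.1, -0.2, -0.5]
opening: 0.497
grip_force: 0.0
shift [ 0.6 -0.  53.4] w [ 0.0009  0.0035 -0.0004] rows>= 2 j6 -1.56 alt dw 3.141
```

```bash
python3 -m crank '[{"x":0,"y":0,"z":25,"wx":0,"wy":0,"wz":0,"fingers":0.5},{"x":0,"y":0,"z":45,"wx":0,"wy":0,"wz":0,"fingers":0.5},{"x":0,"y":0,"z":53,"wx":0,"wy":0,"wz":0,"fingers":0.5},{"x":0,"y":0,"z":53,"wx":0,"wy":0,"wz":0,"fingers":0.5},{"x":0,"y":0,"z":53,"wx":0,"wy":0,"wz":0,"fingers":0.8},{"x":0,"y":0,"z":53,"wx":0,"wy":0,"wz":0,"fingers":1},{"x":0,"y":0,"z":53,"wx":0,"wy":0,"wz":0,"fingers":1},{"x":0,"y":0,"z":53,"wx":0,"wy":0,"wz":0,"fingers":1},{"x":0,"y":0,"z":53,"wx":0,"wy":0,"wz":0,"fingers":1},{"x":0,"y":0,"z":53,"wx":0,"wy":0,"wz":0,"fingers":1}]' 20; python3 -c "
from h import *
s=get_state();print(torail(s['ee_pos']),s['ft_force'][:2]@U_,s['ft_force'][:2]@E_);M=R.from_quat(s['tcp_rot']).as_matrix();print(M.T@np.r_[U_*-3,0])"
```

```text
time_s: 39.03
ee_pos: [0.5392, -0.1085, 0.0779]
tcp_rot: [0.209, 0.978, 0.002, 0.003]
ft_force: [1.1, 2.2, 0.8]
opening: 0.132
grip_force: 20.0
[0.00118864 0.0539932 ] 2.3495222850339683 0.7301993629662137
[-0.71074623 -2.91457152 -0.01061312]
```

```bash
python3 -m crank '[{"x":-0.5,"y":-1.5,"z":0,"wx":0,"wy":0,"wz":0,"fingers":1},{"x":-0.8,"y":-3.5,"z":0,"wx":0,"wy":0,"wz":0,"fingers":1},{"x":-0.8,"y":-3.5,"z":0,"wx":0,"wy":0,"wz":0,"fingers":1},{"x":-0.8,"y":-3.5,"z":0,"wx":0,"wy":0,"wz":0,"fingers":1}]'; python3 -c "
from h import *
s=get_state();print(torail(s['ee_pos']),s['ft_force'][:2]@U_,s['ft_force'][:2]@E_)"
```

```text
time_s: 39.37
ee_pos: [0.5391, -0.1089, 0.0779]
tcp_rot: [0.209, 0.978, 0.005, 0.003]
ft_force: [5.9, 17.8, 2.6]
opening: 0.129
grip_force: 20.0
[0.00115695 0.05356376] 18.52811537348358 2.5625571177195976
```

```bash
python3 -m crank '[{"x":0.2,"y":0.5,"z":0,"wx":0,"wy":0,"wz":0.1,"fingers":1},{"x":0.2,"y":0.5,"z":0,"wx":0,"wy":0,"wz":0.2,"fingers":1},{"x":0.2,"y":0.5,"z":0,"wx":0,"wy":0,"wz":0.3,"fingers":1},{"x":0.2,"y":0.5,"z":0,"wx":0,"wy":0,"wz":0.4,"fingers":1},{"x":0.2,"y":0.5,"z":0,"wx":0,"wy":0,"wz":0.5,"fingers":1},{"x":0.2,"y":0.5,"z":0,"wx":0,"wy":0,"wz":0.6,"fingers":1},{"x":0.2,"y":0.5,"z":0,"wx":0,"wy":0,"wz":0.7,"fingers":1},{"x":0.2,"y":0.5,"z":0,"wx":0,"wy":0,"wz":0.8,"fingers":1},{"x":0.2,"y":0.5,"z":0,"wx":0,"wy":0,"wz":0.9,"fingers":1},{"x":0.2,"y":1,"z":0,"wx":0,"wy":0,"wz":1.0,"fingers":1},{"x":0.2,"y":1.5,"z":0,"wx":0,"wy":0,"wz":1.1,"fingers":1},{"x":0.2,"y":2,"z":0,"wx":0,"wy":0,"wz":1.2,"fingers":1},{"x":0.2,"y":2.5,"z":0,"wx":0,"wy":0,"wz":1.29,"fingers":1},{"x":0.2,"y":2.5,"z":0,"wx":0,"wy":0,"wz":1.36,"fingers":1},{"x":0.2,"y":2.5,"z":0,"wx":0,"wy":0,"wz":1.38,"fingers":1},{"x":0.2,"y":2.5,"z":0,"wx":0,"wy":0,"wz":1.38,"fingers":1}]' 25; python3 -c "
from h import *
s=get_state();M=R.from_quat(s['tcp_rot']).as_matrix();print(torail(s['ee_pos']),s['ft_force'][:2]@U_,s['ft_force'][:2]@E_,s['moment'],np.degrees(np.arctan2(M[1,1],M[0,1])))"
```

```text
time_s: 40.7
ee_pos: [0.5379, -0.1094, 0.0779]
tcp_rot: [0.783, 0.622, 0.001, -0.0]
ft_force: [-2.8, 6.4, 8.1]
opening: 0.13
grip_force: 25.5
[6.59536752e-05 5.28586541e-02] 5.772943923976349 -3.873847181540618 [1.02758213 0.72710521 0.49439376] -13.009985134291085
```

```bash
python3 -m crank '[{"x":0,"y":0,"z":0,"wx":0,"wy":0,"wz":-0.03,"fingers":1},{"x":0,"y":0,"z":0,"wx":0,"wy":0,"wz":-0.03,"fingers":0.5},{"x":0,"y":0,"z":0,"wx":0,"wy":0,"wz":-0.03,"fingers":0.5},{"x":0,"y":0,"z":0,"wx":0,"wy":0,"wz":-0.03,"fingers":0.5},{"x":0,"y":0,"z":0,"wx":0,"wy":0,"wz":-0.03,"fingers":0.5},{"x":0,"y":0,"z":-40,"wx":0,"wy":0,"wz":-0.03,"fingers":0.5},{"x":-20,"y":0,"z":-80,"wx":0,"wy":0,"wz":-0.04,"fingers":0},{"x":-55,"y":0,"z":-120,"wx":0,"wy":0,"wz":-0.04,"fingers":0},{"x":-90,"y":0,"z":-150,"wx":0,"wy":0,"wz":-0.04,"fingers":0},{"x":-110,"y":0,"z":-160,"wx":0,"wy":0,"wz":-0.04,"fingers":0},{"x":-110,"y":0,"z":-160,"wx":0,"wy":0,"wz":-0.04,"fingers":0},{"x":-110,"y":0,"z":-160,"wx":0,"wy":0,"wz":-0.04,"fingers":0},{"x":-110,"y":0,"z":-160,"wx":0,"wy":0,"wz":-0.04,"fingers":0}]'; python3 lookr.py w12; python3 go.py 0.506 -0.2832 0.13 -10.4
```

```text
time_s: 41.78
ee_pos: [0.5125, -0.2174, 0.236]
tcp_rot: [0.771, 0.637, 0.001, 0.0]
ft_force: [0.2, 0.2, -0.5]
opening: 0.939
grip_force: 0.0
[0.0045 0.0109] -4.1 [333. 148.]
[ 0.0022 -0.0226] 31.2 [330. 182.]
[ 0.0019 -0.0843] -0.5 [330. 249.]
bar [-0.0001  0.0502] bar yaw vs rail y (deg) -0.3 [322.72440945  95.27086614]
stop y range 0.0296 0.0742
shift [-66.6   6.1 105.3] w [ 0.0007 -0.0015 -0.0061] rows>= 3 j6 -0.42 alt dw 3.135
```

View pics/w12.png

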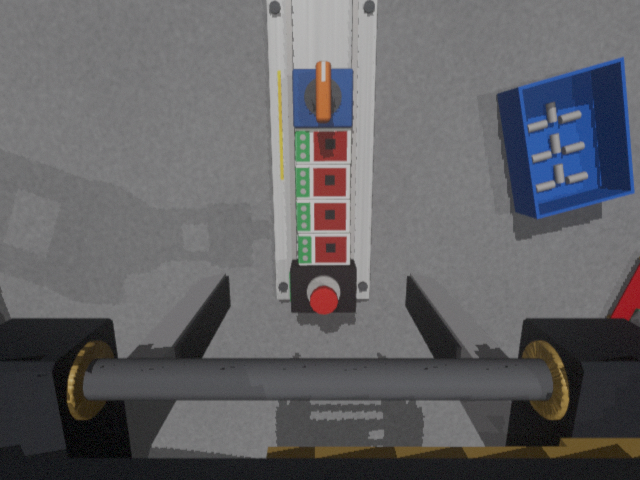

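The view shows the bar along the rail at (322,93) (−0.3°), and the row packed between the stop (bottom edge at row 126) and the end block (top edge at row 264). The plunger is at (323,298). I'll press it with closed fingers.

```bash
python3 -m crank '[{"x":-30,"y":3,"z":0,"wx":0,"wy":0,"wz":0,"fingers":1},{"x":-60,"y":6,"z":20,"wx":0,"wy":0,"wz":0,"fingers":1},{"x":-67,"y":6,"z":50,"wx":0,"wy":0,"wz":0,"fingers":1},{"x":-67,"y":6,"z":80,"wx":0,"wy":0,"wz":0,"fingers":1},{"x":-67,"y":6,"z":100,"wx":0,"wy":0,"wz":0,"fingers":1},{"x":-67,"y":6,"z":105,"wx":0,"wy":0,"wz":0,"fingers":1},{"x":-67,"y":6,"z":105,"wx":0,"wy":0,"wz":0,"fingers":1},{"x":-67,"y":6,"z":105,"wx":0,"wy":0,"wz":0,"fingers":1},{"x":-67,"y":6,"z":105,"wx":0,"wy":0,"wz":0,"fingers":1},{"x":-67,"y":6,"z":105,"wx":0,"wy":0,"wz":0,"fingers":1},{"x":-67,"y":6,"z":105,"wx":0,"wy":0,"wz":0,"fingers":1}]' 10;python3 go.py 0.506 -0.2834 0.085 -10.4
```

```text
time_s: 42.75
ee_pos: [0.5074, -0.2852, 0.1337]
tcp_rot: [0.77, 0.638, 0.001, 0.003]
ft_force: [0.1, 0.1, -0.5]
opening: 0.256
grip_force: 0.0
shift [ 1.6 -2.  48.7] w [ 0.0055  0.0012 -0.0062] rows>= 2 j6 -0.52 alt dw 3.135
```

```bash
python3 -m crank '[{"x":1,"y":-1.5,"z":0,"wx":0,"wy":0,"wz":0,"fingers":1},{"x":1,"y":-1.5,"z":10,"wx":0,"wy":0,"wz":0,"fingers":1},{"x":1,"y":-1.5,"z":20,"wx":0,"wy":0,"wz":0,"fingers":1},{"x":1,"y":-1.5,"z":28,"wx":0,"wy":0,"wz":0,"fingers":1},{"x":1,"y":-1.5,"z":33,"wx":0,"wy":0,"wz":0,"fingers":1},{"x":1,"y":-1.5,"z":37,"wx":0,"wy":0,"wz":0,"fingers":1},{"x":1,"y":-1.5,"z":41,"wx":0,"wy":0,"wz":0,"fingers":1},{"x":1,"y":-1.5,"z":44,"wx":0,"wy":0,"wz":0,"fingers":1},{"x":1,"y":-1.5,"z":46,"wx":0,"wy":0,"wz":0,"fingers":1},{"x":1,"y":-1.5,"z":46,"wx":0,"wy":0,"wz":0,"fingers":1},{"x":1,"y":-1.5,"z":46,"wx":0,"wy":0,"wz":0,"fingers":1}]' 10
```

```text
time_s: 43.67
ee_pos: [0.505, -0.2832, 0.0864]
tcp_rot: [0.77, 0.638, 0.001, 0.0]
ft_force: [-6.0, 3.1, 7.4]
opening: 0.004
grip_force: 3.4
```

```bash
python3 -m crank '[{"x":0,"y":0,"z":1.5,"wx":0,"wy":0,"wz":0,"fingers":1},{"x":0,"y":0,"z":2.5,"wx":0,"wy":0,"wz":0,"fingers":1},{"x":0,"y":0,"z":3.5,"wx":0,"wy":0,"wz":0,"fingers":1},{"x":0,"y":0,"z":3.5,"wx":0,"wy":0,"wz":0,"fingers":1},{"x":0,"y":0,"z":3.5,"wx":0,"wy":0,"wz":0,"fingers":1}]' 10
```

```text
time_s: 44.08
ee_pos: [0.5053, -0.2834, 0.0851]
tcp_rot: [0.77, 0.638, 0.001, 0.0]
ft_force: [-8.5, 6.3, 19.2]
opening: 0.005
grip_force: 9.4
```

```bash
python3 -m crank '[{"x":0,"y":0,"z":-5,"wx":0,"wy":0,"wz":0,"fingers":1},{"x":0,"y":0,"z":-15,"wx":0,"wy":0,"wz":0,"fingers":1},{"x":0,"y":0,"z":-40,"wx":0,"wy":0,"wz":0,"fingers":1},{"x":0,"y":0,"z":-80,"wx":0,"wy":0,"wz":0,"fingers":1},{"x":0,"y":0,"z":-120,"wx":0,"wy":0,"wz":0,"fingers":0.5},{"x":20,"y":0,"z":-150,"wx":0,"wy":0,"wz":0,"fingers":0},{"x":60,"y":0,"z":-150,"wx":0,"wy":0,"wz":0,"fingers":0},{"x":70,"y":0,"z":-150,"wx":0,"wy":0,"wz":0,"fingers":0},{"x":70,"y":0,"z":-150,"wx":0,"wy":0,"wz":0,"fingers":0},{"x":70,"y":0,"z":-150,"wx":0,"wy":0,"wz":0,"fingers":0},{"x":70,"y":0,"z":-150,"wx":0,"wy":0,"wz":0,"fingers":0}]'; python3 lookr.py w13
python3 - <<'E'
from h import *
im,_,_=cam('side');w=cv2.imread('pics/w13.png')
a=cv2.resize(im[130:280,320:470],(450,450),interpolation=2);b=cv2.resize(w[40:320,230:410],(289,450),interpolation=2)
cv2.imwrite('pics/final.png',np.hstack([a,b]))
E
```

```text
time_s: 45.0
ee_pos: [0.5177, -0.2154, 0.2316]
tcp_rot: [0.771, 0.637, 0.001, 0.001]
ft_force: [-1.0, 0.9, -1.3]
opening: 0.466
grip_force: 0.0
[0.0041 0.011 ] -2.4 [327. 150.]
[ 0.0011 -0.0202] -1.3 [324. 186.]
[ 0.0015 -0.0523] -0.9 [324. 220.]
[ 0.0024 -0.0824] -1.5 [325. 252.]
bar [-0.0002  0.0506] bar yaw vs rail y (deg) 0.4 [316.47919877  97.86286595]
stop y range 0.0296 0.0738
```

View pics/final.png

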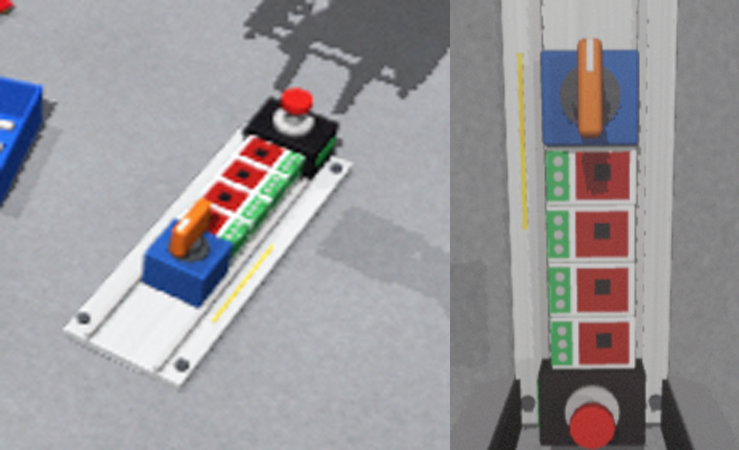

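The crop shows four modules packed snugly between stop and end block, with terminals on the striped side, the bar along the rail, and the plunger up at (297,100). I'll hand it in.

```bash
python3 -c "
from cell import *;print(sign_off())"
```

```text
the job is handed in; nothing more can be done
None
```

I handed in the job after 45 s on the robot's clock: the four white modules I found are in the rail, held snug with the knob tight and terminals on the striped side, and the plunger was pressed fully down and came back up; the hand-in gave no verdict.

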